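Loosen the left-hand wheel nut of a deburring grinder

TASK

The worn wheel of the deburring grinder is to be changed: take the T-handled key out of the tool block, seat it fully in the slot of the nut at the wheel's centre and turn it clockwise, seen from above (the thread is left-handed), to loosen the nut by a good quarter turn. Feel for the slot gently, without leaning hard on the nut, and never wring the nut the other way, which tightens it. Then put the key back upright and fully home in its hole in the tool block, let go, and leave everything else where it is.

Things in the scene. Friction and masses are not known exactly. Their poses are not given: they have to be found in the camera images.
- nut_top (a point): Middle of the top face of the wheel nut, on its vertical axis; fixed to the grinder, axes as the grinder's. The nut is a bare steel square 38 mm wide with one straight slot across the middle of its top, 9 mm wide, 12 mm deep, open at both ends. Its top stands 2 mm above the wheel's. The slot's direction is not measured: up to 1.1 rad either side of the grinder's x axis.
- nut (a joint): Angle of the nut in rad: 0 at the start, growing as it is turned clockwise seen from above (loosening), negative if tightened. It is tight: about 0.2 N m turns it, more than a gently pressed key dragging over its top. It stays where it is left and turns up to 3.0 rad. The spindle under it is locked. A quarter turn is 1.57.
- grinder: Grey bench grinder fixed to the table: housing 50 mm high, 160 mm wide (y), from 80 mm behind to 140 mm ahead of its origin (x). Origin at table level under the axis of the wheel, which lies face up: 124 mm across, 62 mm centre hole, top 66 mm above the table. x points to its far end, z up. A guard rail, 67 mm high, curves round the wheel's +x side.
- key_handle (a point): Centre of the steel key's cross bar: 60 mm long (x), 16 mm thick (y), 24 mm high; grasp it across its thickness from above. z points up the key. The collar's underside is 44 mm, the blade's lower edge 92 mm below. At the start the key hangs upright by its collar in one of the block's two holes, its bar within 0.5 rad of the block's x axis.
- key_tip (a point): Middle of the blade's lower edge, on the key's axis, 92 mm below the centre of the bar; axes as for the handle. The blade is 24 mm wide (along the bar, x), 4 mm thick (y) and 15 mm long; above it the shaft is round, 22 mm in diameter, with a collar 40 mm across and 6 mm thick.
- key: The whole T-handled key, 104 mm tall, about 220 g; origin at the middle of the blade's lower edge, axes as for the handle.
- block: Wooden tool block fixed to the table, 70 mm along its x, 165 mm along its y, 50 mm high, with two upright through holes of 30 mm diameter at y = -45 and +45 mm. The origin is at table level under its middle. The key stands in one hole, the nut driver in the other.
- block_hole0 (a point): Centre of the mouth of the hole at the block's y = -45 mm, on its top face, 50 mm above the table. With the key fully home its collar rests on the block and its tip is 48 mm below the mouth.
- block_hole1 (a point): Centre of the mouth of the hole at the block's y = +45 mm, likewise.
- offcut: A bystander: short offcut of mounting rail lying on the far end of the grinder's housing.
- screwdriver: A bystander: screwdriver lying behind the tool block.
- pliers: A bystander: pliers lying at the back.
- breaker: A bystander: circuit breaker at the right.
- spare_wheel: A bystander: spare grinding wheel lying flat at the back.
- terminals: A bystander: terminal strip lying near the robot's left.
- driver: A bystander: nut driver standing in the other hole of the tool block, with a round grip 30 mm across; its top is 102 mm above the table.
Mind the look-alikes: they are no part of the job. What is shaped like the key but green or yellow is not meant.

How it is judged:
On the way, in this order (a step that is already met when the one before it is completed fails the run):
1. the key is seated in the slot of the nut: its tip at least 8 mm below the nut's top face and within 6 mm of its axis (z of key_tip in the frame of nut_top below -0.008 m and horizontal distance between key_tip and nut_top below 0.006 m), for 0.1 s.
2. the nut has been turned clockwise by at least 1.2 rad with the key in it (value of joint nut above 1.2 rad and z of key_tip in the frame of nut_top below -0.004 m and horizontal distance between key_tip and nut_top below 0.008 m), for 0.1 s.
At the end, for the whole second after the job is handed in: The nut is loosened by at least 1.2 rad (69 degrees) clockwise; the key hangs upright (within 0.12 rad) in a hole of the tool block, its axis within 6 mm of the hole's at the tip and its collar down on the block (within 4 mm), released and at rest (value of joint nut above 1.2 rad and (horizontal distance between key_tip and block_hole0 below 0.006 m or horizontal distance between key_tip and block_hole1 below 0.006 m) and z of key_tip in the frame of block below 0.006 m and angle between key_tip's own z axis and vertical below 0.12 rad and linear speed of key below 0.02 m/s); the robot touches nothing.
It fails at once if the nut is tightened (turned counter-clockwise beyond 0.15 rad) (value of joint nut below -0.15 rad).
It fails at once if the key is pressed or wrung too hard on the grinder or its nut (over 30 N) (contact force between key and grinder above 30 N).
It fails at once if a bystander is disturbed: any one moved over 30 mm (distance of any of offcut, screwdriver, pliers, breaker, spare_wheel, terminals, driver from where it was at the start of the episode above 0.03 m).
It also fails if it takes over 72 s, if anything falls off the work surface, if the arm or the gripper's body presses on something with over 40 N, if the wrist force passes 120 N, or if a joint passes its speed limit or range.

ROBOT

A 6-joint arm with a two-finger parallel gripper is mounted at the origin on the work surface. World frame = base frame: x ahead of the robot, y to its left, z up, the work surface at z = 0. Lengths are in m, angles in rad, forces in N, time in s.
With the tool pointing down it reaches from about 0.25 to 0.725 m from the base axis. Payload 4 kg.
Tool frame: the origin (TCP) lies on the centre line of the jaws, within the pads' length; the fingertips stand 19 mm ahead of it and the grasp point (between the pads) is the TCP; z points along the fingers, y is the direction in which the jaws open and shut (so a half turn about z gives the same grasp; the last joint's range is limited). The gripper opens to 85 mm and grips with 20 to 120 N. Pads are 22 mm wide; open, the fingers measure 114 mm over their backs; the gripper's body (76 mm by 85 mm) begins 54 mm behind the grasp point. The pads swing forward as they close: fully open they stand 13 mm farther back than shut.
Start: joints at [-1.214, 0.241, 0.005, 1.335, 0, 1.571], TCP at [0.175, -0.469, 0.223] pointing down, gripper open.
Joint ranges: [-2.72, 2.72], [-1.05, 1.87], [-1.09, 1.28], [-1.99, 2.15], [-1.42, 1.44], [-3.14, 3.14]. Speed limits (rad/s): [2.79, 2.79, 3.14, 3.14, 3.14, 3.14].

INTERFACE

Orientations are given as a unit quaternion [x, y, z, w].
In Python, from workcell import bot gives the robot as it stands. The module is installed in compiled form; this text tells all that it offers.
- The arm moves only by the shell command python3 -m handwheel 'ROWS' [OPENING]. ROWS is JSON, a list of rows, each an object of numbers: "dx", "dy", "dz": the shift along the tool's x, y, z as a fraction of full scale; "ax", "ay", "az": the turn, a rotation vector about the tool's x, y, z as a fraction of full scale. In form: [{"dx": .., "dy": .., "dz": .., "ax": .., "ay": .., "az": ..}, ...]. A call has 1 to 12 rows; each row shifts and turns the commanded pose from where the row before left it, along the tool's axes as they then stand; what a row does not reach is not made up. Full scale, the value 1, is 2.5 cm for a shift and 0.15 rad for a turn. A row lasts 1/10 s, in which the tool goes at most 50 mm and 8.59 degrees, less where a joint would pass 70% of its speed; a pose out of reach is approached as far as the arm can. A call with a number of a shift or a turn outside -1 to 1 is refused whole. A call with a gripper value outside its range is refused whole. OPENING is the gripper's target within -1 to 1 (fully open at 1, half-way at 0, shut at -1), set as the call begins (- or left out, the last holds). The fingers move at their own pace and stop on an object; the grip force is fixed at half the most. Time passes only in rows, so rows that do not move let the fingers close. It gives the time, the measured TCP pose, the force and the opening at its end, in the units of the state.
- bot.get_obs(): the state, without advancing time (a new reading comes with each control period).
- bot.camera(name): name is "side" or "top" or "wrist"; returns a dict with "img" (384x512x3 uint8, red, green, blue), "intrinsics" (3x3 intrinsics, pixels), "eye" and "rotation" of the camera in the world. Camera axes: x right, y down, z forward; pixel columns grow to the right and rows downward; lengths in m; the calibration is good to about 2 mm. The wrist camera is an equidistant fisheye: a pixel r from the principal point sees the ray r / f radians off the axis. A picture is of the moment at which its call begins. There is no depth.
- bot.job_done(): hands the job in, once; it reports no verdict.
Trained networks look in a picture, given as the dict that the camera call returned (one of the last four; its "shot" number tells which), for a name from the list of things; names that differ only in an ending like _2 or _b are one class to them, and where a whole thing is asked for, a point or a joint stands for the part that bears it (a point fixed in the world has none). Each returns a list of dicts, best first, with "confidence" (0 to 1); they miss things now and then, are a little off and sometimes report something else, mostly with a low value. They report only what shows in the picture. A call takes as long as a camera call. They do not tell look-alikes from the thing itself.
- bot.trace(thing, picture): "region" (384x512 bool, what is visible of it) and "rect" ([centre column, centre row, width, height] in pixels, round what is visible of it).
The state is a dict: "clock": time; "joint_pos": joint angles; "joint_vel": joint speeds; "tau": joint torques, N m; "eef_pos": TCP position; "tool_rot": TCP orientation; "ft_force": force on the tool from outside, world axes, zero at the start; "ft_torque": the same for the moment, N m; "grip_width": finger opening in m.
Only numpy, scipy, OpenCV 4.12 (cv2) and the standard library are available. Lean on these libraries where they do the work, as an engineer would, in place of code of your own. Each camera call takes 0.05 s, during which the arm holds its last target.

## Working session

There is one attempt and no reset: what is moved stays moved. The work goes in short steps, Python scripts to look and compute and a shell command to move; the robot and the scene stay as the last step left them, time stands still between calls to the robot, and variables do not carry over. Pictures are saved under pics/ and viewed, and the job is handed in when it is done.

```bash
mkdir -p pics; cat > h.py <<'E'
import numpy as np, cv2
from workcell import bot
from scipy.spatial.transform import Rotation as R
def save(c,n,crop=None,s=1):
    im=c["img"][:,:,::-1]
    if crop: x0,y0,x1,y1=crop; im=im[y0:y1,x0:x1]
    if s!=1: im=cv2.resize(im,None,fx=s,fy=s,interpolation=cv2.INTER_CUBIC)
    cv2.imwrite("pics/"+n,im)
def ray(c,u,v,fish=False):
    K=np.array(c["intrinsics"]);x=(u-K[0,2])/K[0,0];y=(v-K[1,2])/K[1,1]
    if fish:
        r=np.hypot(x,y);d=np.array([0,0,1.]) if r<1e-9 else np.array([np.sin(r)*x/r,np.sin(r)*y/r,np.cos(r)])
    else:
        d=np.array([x,y,1.]);d/=np.linalg.norm(d)
    return np.array(c["eye"]),np.array(c["rotation"])@d
def onz(c,u,v,z,fish=False):
    e,d=ray(c,u,v,fish);return e+d*(z-e[2])/d[2]
def proj(c,p,fish=False):
    K=np.array(c["intrinsics"]);q=np.array(c["rotation"]).T@(np.array(p)-np.array(c["eye"]))
    if fish:
        t=np.arctan2(np.hypot(q[0],q[1]),q[2]);k=t/max(np.hypot(q[0],q[1]),1e-9);return np.array([K[0,0]*q[0]*k+K[0,2],K[1,1]*q[1]*k+K[1,2]])
    return np.array([K[0,0]*q[0]/q[2]+K[0,2],K[1,1]*q[1]/q[2]+K[1,2]])
def tri(rays):
    A=np.zeros((3,3));b=np.zeros(3)
    for e,d in rays:
        P=np.eye(3)-np.outer(d,d);A+=P;b+=P@e
    p=np.linalg.solve(A,b);return p,[np.linalg.norm((np.eye(3)-np.outer(d,d))@(p-e)) for e,d in rays]
E
python3 - <<'E'
from h import *
np.set_printoptions(precision=4,suppress=True)
o=bot.get_obs();print(o)
for n in("top","side","wrist"):
    c=bot.camera(n);save(c,n+"0.png",s=1.5);print(n,c["eye"],c["rotation"],c["intrinsics"])
    for t in("key","key_handle","nut_top","nut","block","driver","grinder","block_hole0"):
        try:
            for q in bot.trace(t,c)[:3]: print(t,np.round(q["rect"],1),round(q["confidence"],2))
        except Exception as e: print(t,e)
E
```

```text
{'clock': 0.0, 'joint_pos': array([-1.214 ,  0.2414,  0.0037,  1.3352,  0.    ,  1.5708]), 'joint_vel': array([-0.0007, -0.0014,  0.0001,  0.0003, -0.0003, -0.0001]), 'tau': array([  0.0016, -37.2319,  25.2408,   0.0169,   0.0003,  -0.    ]), 'eef_pos': array([ 0.1744, -0.4679,  0.2225]), 'tool_rot': array([ 0.9841,  0.1775, -0.0002, -0.001 ]), 'ft_force': array([ 0.7011, -0.7468, -0.3634]), 'ft_torque': array([ 0.0196,  0.0148, -0.0047]), 'grip_width': 0.08535156940087144}
top [0.3264 0.0226 1.2954] [ 0.7136 -0.6949  0.0685 -0.0562] [[442.1087   0.     254.456 ]
 [  0.     442.1087 190.9584]
 [  0.       0.       1.    ]]
key [201.1 160.6  14.7  18.7] 0.74
key [195.8 203.1   8.1  21.5] 0.6
key [242.3 202.2  18.7  15. ] 0.56
key_handle [239.6 200.   14.7  18.8] 0.66
key_handle [203.9 160.6  15.4  21.9] 0.52
key_handle [196.6 203.2  12.6  19.2] 0.46
nut_top [309.9 203.1  66.6  86.5] 0.89
nut [309.9 210.8  18.8  17.4] 0.48
block [178.4 211.9  65.3  38.2] 0.85
driver [165.6 214.1  16.   12.2] 0.75
grinder [309.6 204.1  59.5  80.5] 0.64
block_hole0 [181.1 210.9  64.9  43.6] 0.8
block_hol
[... 256 characters left out ...]

key [233.9 233.3  25.   24.6] 0.59
key_handle [232.3 235.7  23.8  22.7] 0.97
key_handle [252.3 209.8  26.   33.2] 0.66
key_handle [191.2 220.9  24.7  37.1] 0.6
nut_top [272.5 184.4  92.6  58.7] 0.74
nut_top [233.6 234.3  23.5  24.4] 0.54
nut_top [229.2 264.8  40.2  67.1] 0.27
nut [281.9 174.9  11.   10.9] 0.64
block [256.4 136.3  22.1  19.3] 0.72
block [229.8 267.3  38.5  67.8] 0.58
block [232.4 232.8  25.3  29.5] 0.28
driver [226.9 262.4  14.6  25.9] 0.81
grinder [273.3 185.7  88.6  55.4] 0.88
block_hole0 [229.6 266.5  40.3  68.8] 0.65
wrist [ 0.242  -0.4443  0.3741] [ 0.8133 -0.565  -0.0791  0.1145] [[297.3186   0.     251.304 ]
 [  0.     297.3186 187.6234]
 [  0.       0.       1.    ]]
```

```bash
sed -i 's/np.array(c\["rotation"\])/R.from_quat(c["rotation"]).as_matrix()/' h.py; grep -c from_quat h.py
```

```text
2
```

View pics/top0.png

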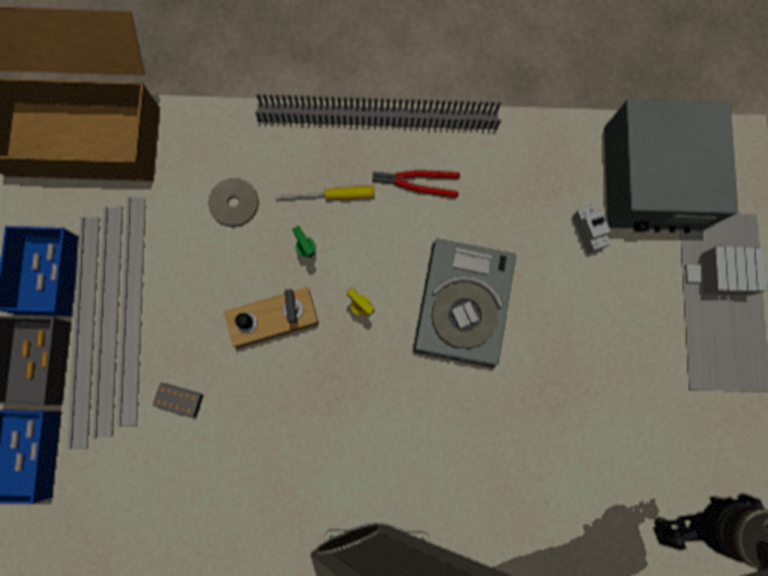

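View pics/side0.png

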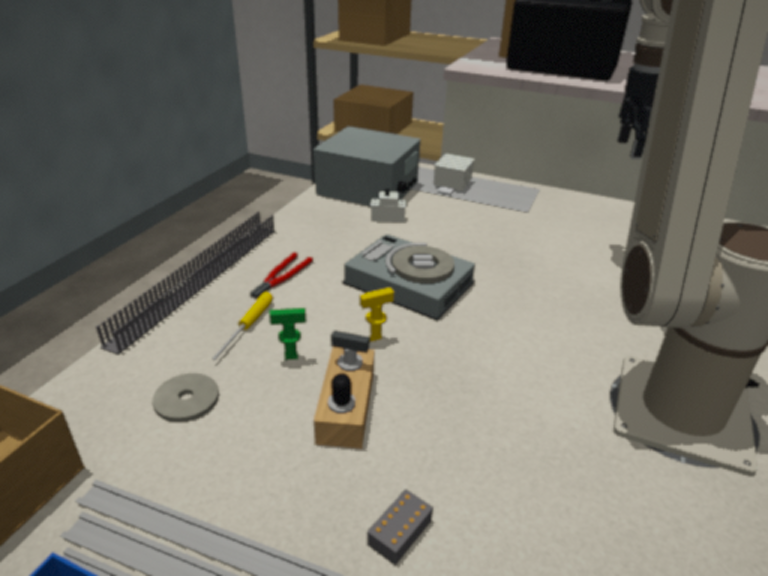

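View pics/wrist0.png

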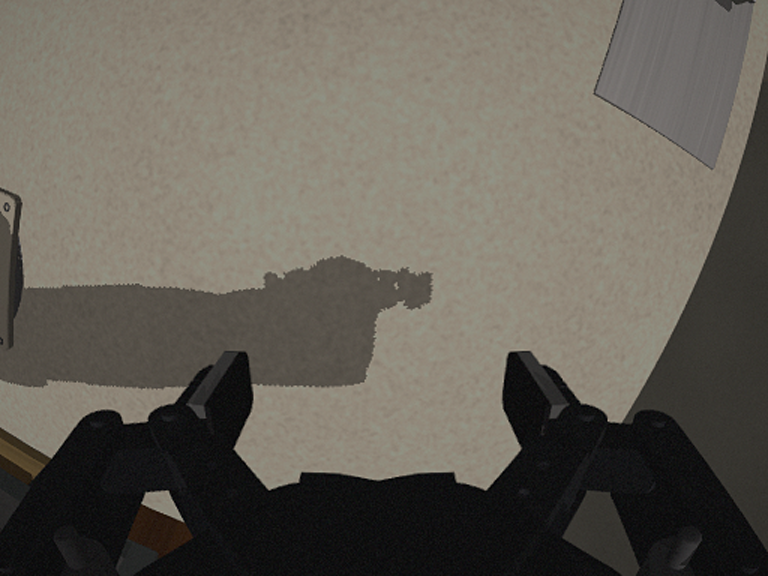

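```bash
python3 - <<'E'
from h import *
np.set_printoptions(precision=4,suppress=True)
t=bot.camera("top");s=bot.camera("side")
def P(a,b):return tri([ray(t,a[0]/1.5,a[1]/1.5),ray(s,b[0]/1.5,b[1]/1.5)])
print("key",P((291,306),(350,342)))
print("driver",P((244,322),(342,385)))
print("nut",P((465,315),(423,261)))
print("yellow",P((361,301),(376,298)));print("green",P((304,241),(288,316)))
for z,p in((.05,[(225,309),(312,289),(319,325),(236,347)]),(.05,[(439,241),(515,251),(495,366),(413,354)]),(0.086,[(289,291),(294,321)]),(.068,[(452,321),(477,308)])):
    print(z,[onz(t,u/1.5,v/1.5,z)[:2] for u,v in p])
w=bot.camera("wrist");o=bot.get_obs();Rt=R.from_quat(o["tool_rot"])
print("cam in tool",Rt.inv().apply(w["eye"]-o["eef_pos"]),(Rt.inv()*R.from_quat(w["rotation"])).as_matrix())
print(Rt.as_matrix())
E
```

```text
key (array([0.5001, 0.1691, 0.091 ]), [np.float64(0.0005593788761114675), np.float64(0.0005593788761114265)])
driver (array([0.47  , 0.2545, 0.0849]), [np.float64(0.00039506750953203655), np.float64(0.00039506750953200234)])
nut (array([ 0.4962, -0.1541,  0.0632]), [np.float64(0.0003916885839048428), np.float64(0.0003916885839048395)])
yellow (array([0.5129, 0.0414, 0.0904]), [np.float64(0.0006564492583587637), np.float64(0.000656449258358998)])
green (array([0.6229, 0.1508, 0.0902]), [np.float64(0.0009693776103374497), np.float64(0.0009693776103374197)])
0.05 [array([0.4974, 0.2982]), array([0.5403, 0.136 ]), array([0.4719, 0.1199]), array([0.4264, 0.273 ])]
0.05 [array([ 0.6414, -0.1051]), array([ 0.6259, -0.2525]), array([ 0.4036, -0.2125]), array([ 0.422 , -0.0583])]
0.086 [array([0.5292, 0.1749]), array([0.4738, 0.1631])]
0.068 [array([ 0.484, -0.129]), array([ 0.5098, -0.1758])]
cam in tool [ 0.0715  0.0008 -0.1507] [[-0.0002 -0.9613 -0.2756]
 [ 1.     -0.0004  0.0005]
 [-0.0006 -0.2756  0.9613]]
[[ 0.937   0.3493  0.    ]
 [ 0.3493 -0.937   0.    ]
 [ 0.     -0.     -1.    ]]
```

```bash
cat >> h.py <<'E'
def yaw(o=None):
    m=R.from_quat((o or bot.get_obs())["tool_rot"]).as_matrix();return np.arctan2(m[1,0],m[0,0])
def plan(target,yw,n,start=None,level=True):
    "n rows from measured pose (yaw only), straight line"
    o=bot.get_obs();Rm=R.from_quat(o["tool_rot"]);p=o["eef_pos"] if start is None else np.array(start)
    Rt=R.from_matrix([[np.cos(yw),np.sin(yw),0],[np.sin(yw),-np.cos(yw),0],[0,0,-1]])
    rv=(Rm.inv()*Rt).as_rotvec();d=(np.array(target)-p)/n
    out=[]
    for i in range(n):
        Ri=Rm*R.from_rotvec(rv*i/n);s=Ri.inv().apply(d)/0.025;a=rv/n/0.15
        out.append(",".join('"%s":%.3g'%(k,round(v,2)) for k,v in zip(("dx","dy","dz","ax","ay","az"),[*s,*a]) if abs(v)>0.004))
    for r in out: print("{"+r+"}")
E
python3 - <<'E'
from h import *
plan([.52,-.15,.22],yaw(),22)
E
```

```text
{"dx":0.79,"dy":-0.32,"dz":0.01}
{"dx":0.79,"dy":-0.32,"dz":0.01}
{"dx":0.79,"dy":-0.32,"dz":0.01}
{"dx":0.79,"dy":-0.32,"dz":0.01}
{"dx":0.79,"dy":-0.32,"dz":0.01}
{"dx":0.79,"dy":-0.32,"dz":0.01}
{"dx":0.79,"dy":-0.32,"dz":0.01}
{"dx":0.79,"dy":-0.32,"dz":0.01}
{"dx":0.79,"dy":-0.32,"dz":0.01}
{"dx":0.79,"dy":-0.32,"dz":0.01}
{"dx":0.79,"dy":-0.32,"dz":0.01}
{"dx":0.79,"dy":-0.32,"dz":0.01}
{"dx":0.79,"dy":-0.32,"dz":0.01}
{"dx":0.79,"dy":-0.32,"dz":0.01}
{"dx":0.79,"dy":-0.32,"dz":0.01}
{"dx":0.79,"dy":-0.32,"dz":0.01}
{"dx":0.79,"dy":-0.32,"dz":0.01}
{"dx":0.79,"dy":-0.32,"dz":0.01}
{"dx":0.79,"dy":-0.32,"dz":0.01}
{"dx":0.79,"dy":-0.32,"dz":0.01}
{"dx":0.79,"dy":-0.32,"dz":0.01}
{"dx":0.79,"dy":-0.32,"dz":0.01}
```

```bash
python3 -m handwheel '[{"dx":0.79,"dy":-0.32},{"dx":0.79,"dy":-0.32},{"dx":0.79,"dy":-0.32},{"dx":0.79,"dy":-0.32},{"dx":0.79,"dy":-0.32},{"dx":0.79,"dy":-0.32},{"dx":0.79,"dy":-0.32},{"dx":0.79,"dy":-0.32},{"dx":0.79,"dy":-0.32},{"dx":0.79,"dy":-0.32},{"dx":0.79,"dy":-0.32}]' 1
python3 -m handwheel '[{"dx":0.79,"dy":-0.32},{"dx":0.79,"dy":-0.32},{"dx":0.79,"dy":-0.32},{"dx":0.79,"dy":-0.32},{"dx":0.79,"dy":-0.32},{"dx":0.79,"dy":-0.32},{"dx":0.79,"dy":-0.32},{"dx":0.79,"dy":-0.32},{"dx":0.79,"dy":-0.32},{"dx":0.79,"dy":-0.32},{"dx":0.79,"dy":-0.32},{}]'
python3 - <<'E'
from h import *
c=bot.camera("wrist");save(c,"w1.png",s=1.5);np.savez("w1.npz",eye=c["eye"],rotation=c["rotation"],intrinsics=c["intrinsics"],img=c["img"])
for t in("nut_top","nut","grinder"):
    for q in bot.trace(t,c)[:3]: print(t,np.round(q["rect"],1),round(q["confidence"],2))
E
```

```text
invalid input
invalid input
```

View pics/w1.png

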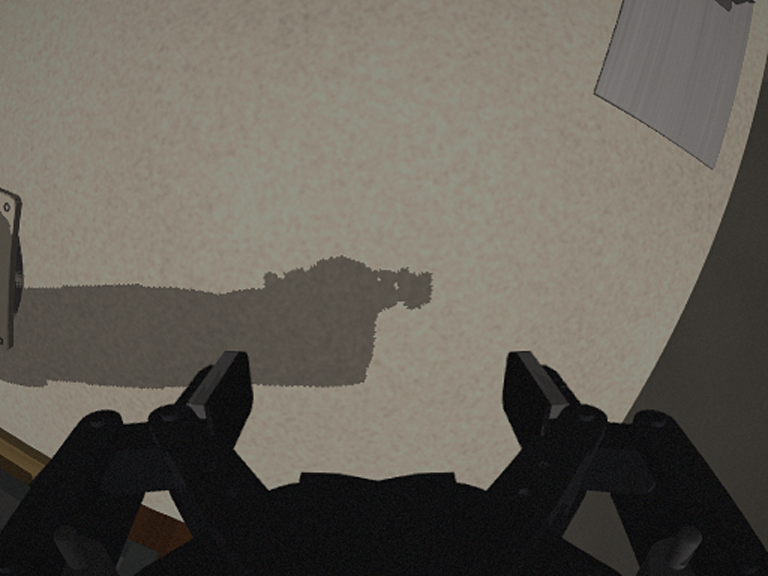

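```bash
python3 -m handwheel '[{"dx":0.79,"dy":-0.32,"dz":0,"ax":0,"ay":0,"az":0},{"dx":0.79,"dy":-0.32,"dz":0,"ax":0,"ay":0,"az":0},{"dx":0.79,"dy":-0.32,"dz":0,"ax":0,"ay":0,"az":0},{"dx":0.79,"dy":-0.32,"dz":0,"ax":0,"ay":0,"az":0},{"dx":0.79,"dy":-0.32,"dz":0,"ax":0,"ay":0,"az":0},{"dx":0.79,"dy":-0.32,"dz":0,"ax":0,"ay":0,"az":0},{"dx":0.79,"dy":-0.32,"dz":0,"ax":0,"ay":0,"az":0},{"dx":0.79,"dy":-0.32,"dz":0,"ax":0,"ay":0,"az":0},{"dx":0.79,"dy":-0.32,"dz":0,"ax":0,"ay":0,"az":0},{"dx":0.79,"dy":-0.32,"dz":0,"ax":0,"ay":0,"az":0},{"dx":0.79,"dy":-0.32,"dz":0,"ax":0,"ay":0,"az":0}]' 1
```

```text
clock: 2.8
eef_pos: [0.3481, -0.3096, 0.2235]
tool_rot: [0.984, 0.177, 0.0, 0.0]
ft_force: [-0.1, -0.4, 0.8]
grip_width: 0.0854
```

```bash
python3 -m handwheel '[{"dx":0.79,"dy":-0.32,"dz":0,"ax":0,"ay":0,"az":0},{"dx":0.79,"dy":-0.32,"dz":0,"ax":0,"ay":0,"az":0},{"dx":0.79,"dy":-0.32,"dz":0,"ax":0,"ay":0,"az":0},{"dx":0.79,"dy":-0.32,"dz":0,"ax":0,"ay":0,"az":0},{"dx":0.79,"dy":-0.32,"dz":0,"ax":0,"ay":0,"az":0},{"dx":0.79,"dy":-0.32,"dz":0,"ax":0,"ay":0,"az":0},{"dx":0.79,"dy":-0.32,"dz":0,"ax":0,"ay":0,"az":0},{"dx":0.79,"dy":-0.32,"dz":0,"ax":0,"ay":0,"az":0},{"dx":0.79,"dy":-0.32,"dz":0,"ax":0,"ay":0,"az":0},{"dx":0.79,"dy":-0.32,"dz":0,"ax":0,"ay":0,"az":0},{"dx":0,"dy":0,"dz":0,"ax":0,"ay":0,"az":0}]'
python3 - <<'E'
from h import *
c=bot.camera("wrist");save(c,"w2.png",s=1.5);np.savez("w2.npz",**{k:c[k] for k in("eye","rotation","intrinsics","img")})
for t in("nut_top","nut"):
    for q in bot.trace(t,c)[:3]: print(t,np.round(q["rect"],1),round(q["confidence"],2))
E
```

```text
clock: 3.9
eef_pos: [0.5061, -0.1647, 0.2231]
tool_rot: [0.984, 0.179, 0.0, -0.0]
ft_force: [0.1, -0.1, -0.4]
grip_width: 0.0856
nut_top [254.7 141.3 209.9 227. ] 0.73
nut_top [239.1 176.1  41.5  44.1] 0.72
nut [238.8 176.9  37.5  42.7] 0.89
nut [30.1 91.2 60.1 54. ] 0.47
```

View pics/w2.png

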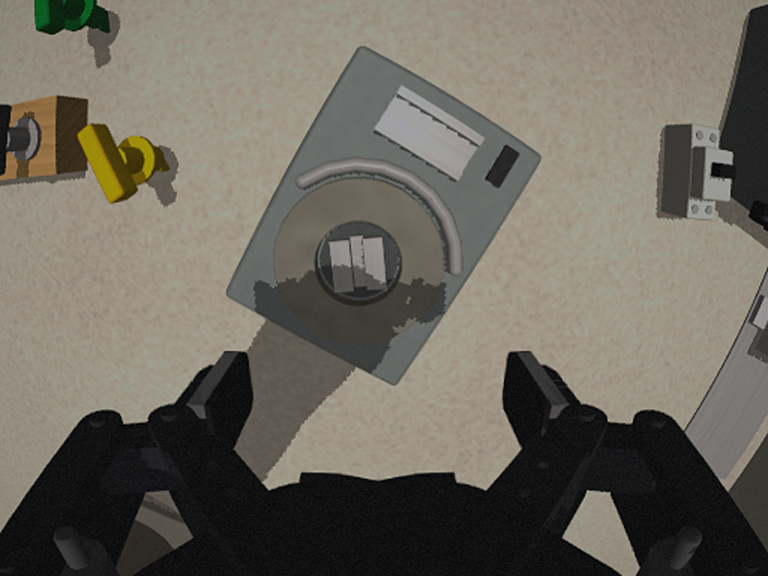

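```bash
python3 - <<'E'
import cv2,numpy as np
im=np.load("w2.npz")["img"][:,:,::-1][136:216,196:282]
cv2.imwrite("pics/w2z.png",cv2.resize(im,None,fx=7,fy=7,interpolation=cv2.INTER_CUBIC))
E
```

```text
(no output)
```

View pics/w2z.png

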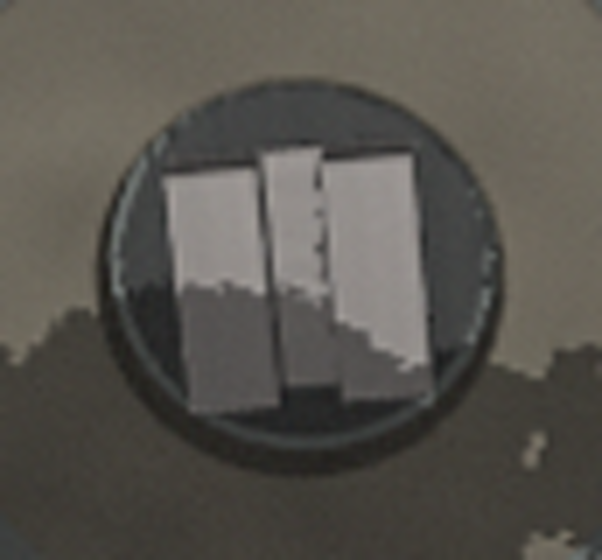

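```bash
python3 - <<'E'
from h import *
np.set_printoptions(precision=4,suppress=True)
c=dict(np.load("w2.npz"))
f=lambda x,y:onz(c,(x+.5)/7-.5+196,(y+.5)/7-.5+136,.068,True)
q=[f(*p) for p in [(165,176),(412,152),(432,395),(190,412)]]
print(np.array(q),"c",np.mean(q,axis=0))
for a,b in((0,1),(3,2),(0,3),(1,2)):
    d=q[b]-q[a];print(np.linalg.norm(d[:2]),np.arctan2(d[1],d[0]))
e=[f(*p) for p in[(280,405),(256,168),(342,402),(324,160)]]
print(np.array(e),np.mean(e,axis=0))
for a,b in((0,1),(2,3)):
    d=e[b]-e[a];print(np.arctan2(d[1],d[0]))
plan([.52,.16,.24],.21,16)
E
```

```text
[[ 0.5071 -0.1293  0.068 ]
 [ 0.5235 -0.1627  0.068 ]
 [ 0.4892 -0.179   0.068 ]
 [ 0.4735 -0.145   0.068 ]] c [ 0.4983 -0.154   0.068 ]
0.03719112159172758 -1.1159533503146295
0.03742472404800084 -1.1375136416756606
0.03714136709207827 -2.7045793246785057
0.03794480883006548 -2.6982739848920936
[[ 0.4795 -0.1577  0.068 ]
 [ 0.513  -0.1417  0.068 ]
 [ 0.4833 -0.1664  0.068 ]
 [ 0.5177 -0.1509  0.068 ]] [ 0.4984 -0.1542  0.068 ]
0.44327412808266575
0.4250427833856381
{"dx":0.32,"dy":-0.75,"dz":-0.04,"az":0.06}
{"dx":0.32,"dy":-0.75,"dz":-0.04,"az":0.06}
{"dx":0.31,"dy":-0.76,"dz":-0.04,"az":0.06}
{"dx":0.3,"dy":-0.76,"dz":-0.04,"az":0.06}
{"dx":0.29,"dy":-0.76,"dz":-0.04,"az":0.06}
{"dx":0.29,"dy":-0.76,"dz":-0.04,"az":0.06}
{"dx":0.28,"dy":-0.77,"dz":-0.04,"az":0.06}
{"dx":0.27,"dy":-0.77,"dz":-0.04,"az":0.06}
{"dx":0.27,"dy":-0.77,"dz":-0.04,"az":0.06}
{"dx":0.26,"dy":-0.77,"dz":-0.04,"az":0.06}
{"dx":0.25,"dy":-0.78,"dz":-0.04,"az":0.06}
{"dx":0.24,"dy":-0.78,"dz":-0.04,"az":0.06}
{"dx":0.24,"dy":-0.78,"dz":-0.04,"az":0.06}
{"dx":0.23,"dy":-0.78,"dz":-0.04,"az":0.06}
{"dx":0.22,"dy":-0.79,"dz":-0.04,"az":0.06}
{"dx":0.22,"dy":-0.79,"dz":-0.04,"az":0.06}
```

```bash
python3 -m handwheel '[{"dx":0.32,"dy":-0.75,"dz":-0.04,"ax":0,"ay":0,"az":0.06},{"dx":0.32,"dy":-0.75,"dz":-0.04,"ax":0,"ay":0,"az":0.06},{"dx":0.31,"dy":-0.76,"dz":-0.04,"ax":0,"ay":0,"az":0.06},{"dx":0.3,"dy":-0.76,"dz":-0.04,"ax":0,"ay":0,"az":0.06},{"dx":0,"dy":0,"dz":0,"ax":0,"ay":0,"az":0}]'
python3 - <<'E'
from h import *
c=bot.camera("wrist");save(c,"w3.png",s=1.5);np.savez("w3.npz",**{k:c[k] for k in("eye","rotation","intrinsics","img")})
o=bot.get_obs()
u,v=proj(c,[.4983,-.154,.068],True);print(u,v,o["eef_pos"],yaw(o))
save(c,"w3z.png",(int(u)-43,int(v)-40,int(u)+43,int(v)+40),7);print(int(u)-43,int(v)-40)
E
python3 -m handwheel '[{"dx":0.29,"dy":-0.76,"dz":-0.04,"ax":0,"ay":0,"az":0.06},{"dx":0.29,"dy":-0.76,"dz":-0.04,"ax":0,"ay":0,"az":0.06},{"dx":0.28,"dy":-0.77,"dz":-0.04,"ax":0,"ay":0,"az":0.06},{"dx":0.27,"dy":-0.77,"dz":-0.04,"ax":0,"ay":0,"az":0.06},{"dx":0.27,"dy":-0.77,"dz":-0.04,"ax":0,"ay":0,"az":0.06},{"dx":0.26,"dy":-0.77,"dz":-0.04,"ax":0,"ay":0,"az":0.06},{"dx":0.25,"dy":-0.78,"dz":-0.04,"ax":0,"ay":0,"az":0.06},{"dx":0.24,"dy":-0.78,"dz":-0.04,"ax":0,"ay":0,"az":0.06},{"dx":0.24,"dy":-0.78,"dz":-0.04,"ax":0,"ay":0,"az":0.06},{"dx":0.23,"dy":-0.78,"dz":-0.04,"ax":0,"ay":0,"az":0.06},{"dx":0.22,"dy":-0.79,"dz":-0.04,"ax":0,"ay":0,"az":0.06},{"dx":0,"dy":0,"dz":0,"ax":0,"ay":0,"az":0}]'
python3 - <<'E'
from h import *
c=bot.camera("wrist");save(c,"w4.png",s=1.5);np.savez("w4.npz",**{k:c[k] for k in("eye","rotation","intrinsics","img")})
E
```

```text
clock: 4.55
eef_pos: [0.5081, -0.0836, 0.2278]
tool_rot: [0.987, 0.16, 0.0, -0.0]
ft_force: [-0.6, -0.2, -0.5]
grip_width: 0.0853
307.6447403016693 199.8632552632689 [ 0.50814497 -0.08466885  0.22772323] 0.3215599393489923
264 159
clock: 5.8
eef_pos: [0.5222, 0.1287, 0.2384]
tool_rot: [0.993, 0.119, -0.0, -0.004]
ft_force: [0.6, 0.1, 0.2]
grip_width: 0.085
```

View pics/w3z.png

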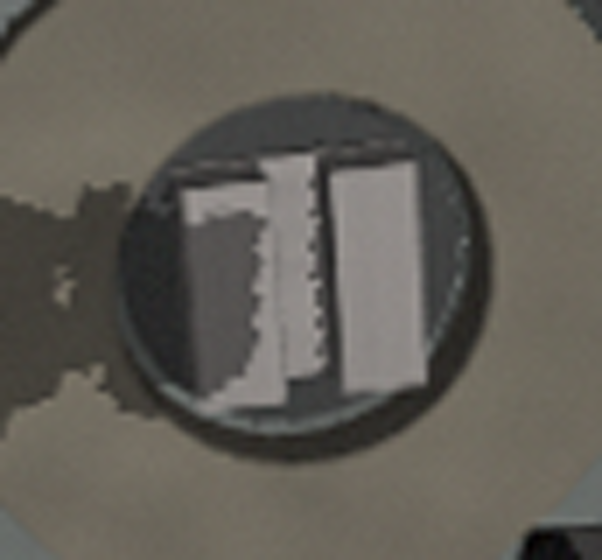

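View pics/w4.png

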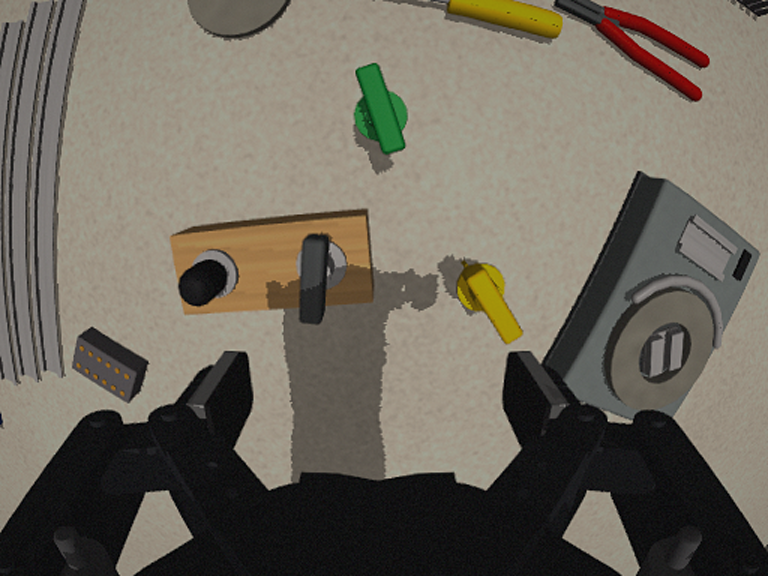

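```bash
python3 - <<'E'
from h import *
np.set_printoptions(precision=4,suppress=True)
a=dict(np.load("w2.npz"));b=dict(np.load("w3.npz"))
A=[(165,176),(412,152),(432,395),(190,412)];B=[(182,190),(415,162),(427,387),(202,410)]
P=[tri([ray(a,(p[0]+.5)/7-.5+196,(p[1]+.5)/7-.5+136,True),ray(b,(q[0]+.5)/7-.5+264,(q[1]+.5)/7-.5+159,True)]) for p,q in zip(A,B)]
for p in P: print(*p)
print(np.mean([p[0] for p in P],axis=0))
q=[onz(b,(q[0]+.5)/7-.5+264,(q[1]+.5)/7-.5+159,.068,True) for q in B];print(np.mean(q,axis=0),[np.arctan2(*(q[i]-q[j])[[1,0]]) for i,j in((1,0),(2,3),(0,3),(1,2))])
c=dict(np.load("w4.npz"))
im=c["img"][:,:,::-1][145:225,110:255]; cv2.imwrite("pics/w4z.png",cv2.resize(im,None,fx=5.5,fy=5.5,interpolation=cv2.INTER_CUBIC))
E
```

```text
[ 0.5068 -0.1292  0.0664] [np.float64(9.46224903095035e-06), np.float64(9.46224903094076e-06)]
[ 0.5233 -0.1627  0.0677] [np.float64(9.992108812568918e-05), np.float64(9.992108812582598e-05)]
[ 0.4892 -0.1789  0.0687] [np.float64(0.0001777277508871553), np.float64(0.00017772775088721582)]
[ 0.4736 -0.145   0.0681] [np.float64(0.00010529027412545227), np.float64(0.00010529027412555003)]
[ 0.4982 -0.154   0.0677]
[ 0.4982 -0.1539  0.068 ] [np.float64(-1.125285389102496), np.float64(-1.154105389341772), np.float64(0.4494827422172834), np.float64(0.4481209937006688)]
```

View pics/w4z.png

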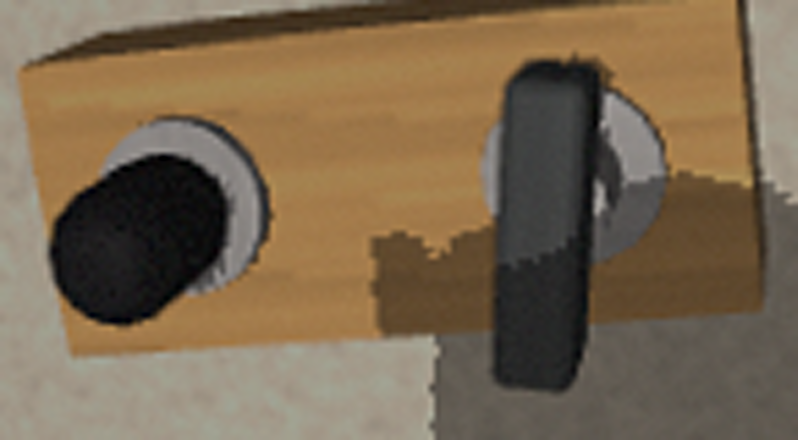

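```bash
python3 - <<'E'
from h import *
np.set_printoptions(precision=4,suppress=True)
c=dict(np.load("w4.npz"))
f=lambda x,y,z:onz(c,(x+.5)/5.5-.5+110,(y+.5)/5.5-.5+145,z,True)
q=np.array([f(*p,.106) for p in[(511,75),(585,75),(573,388),(493,385)]]);print(q,q.mean(0))
d=(q[0]+q[1]-q[2]-q[3])/2;print(np.linalg.norm(d),np.arctan2(d[1],d[0]))
B=np.array([f(*p,.05) for p in[(20,68),(741,-3),(764,307),(72,357)]]);m=B.mean(0)
d=B[0]+B[3]-B[1]-B[2];y=d/np.linalg.norm(d);print(B,m,"blk y ang",np.arctan2(y[1],y[0]),m-.045*y,m+.045*y)
print(yaw())
plan([.52,.168,.2],.2,4)
E
```

```text
[[0.5306 0.1802 0.106 ]
 [0.5336 0.1672 0.106 ]
 [0.4752 0.1573 0.106 ]
 [0.472  0.1722 0.106 ]] [0.5028 0.1692 0.106 ]
0.05919518187170391 0.151567742734026
[[0.4948 0.3005 0.05  ]
 [0.5459 0.1436 0.05  ]
 [0.4809 0.123  0.05  ]
 [0.4284 0.2793 0.05  ]] [0.4875 0.2116 0.05  ] blk y ang 1.8901356415746338 [0.5016 0.1689 0.05  ] [0.4734 0.2543 0.05  ]
0.23805939935053413
{"dx":0.08,"dy":-0.39,"dz":0.39,"ax":-0.01,"az":0.06}
{"dx":0.07,"dy":-0.39,"dz":0.39,"ax":-0.01,"az":0.06}
{"dx":0.07,"dy":-0.39,"dz":0.38,"ax":-0.01,"az":0.06}
{"dx":0.06,"dy":-0.39,"dz":0.38,"ax":-0.01,"az":0.06}
```

```bash
python3 -m handwheel '[{"dx":0.08,"dy":-0.39,"dz":0.38,"ax":-0.01,"ay":0,"az":0.12},{"dx":0.07,"dy":-0.39,"dz":0.38,"ax":-0.01,"ay":0,"az":0.12},{"dx":0.07,"dy":-0.39,"dz":0.38,"ax":-0.01,"ay":0,"az":0.12},{"dx":0.06,"dy":-0.39,"dz":0.38,"ax":-0.01,"ay":0,"az":0.12},{"dx":0,"dy":0,"dz":0,"ax":0,"ay":0,"az":0}]'
python3 - <<'E'
from h import *
c=bot.camera("wrist");save(c,"w5.png",s=1.5);np.savez("w5.npz",**{k:c[k] for k in("eye","rotation","intrinsics","img")})
o=bot.get_obs();print(o["eef_pos"],yaw(o))
u,v=proj(c,[.5028,.1692,.106],True);print(u,v);x0,y0=int(u)-55,int(v)-40
save(c,"w5z.png",(x0,y0,x0+110,y0+80),7);print(x0,y0)
E
```

```text
clock: 6.35
eef_pos: [0.5269, 0.1309, 0.1989]
tool_rot: [0.994, 0.112, -0.005, -0.017]
ft_force: [-0.1, 0.6, -0.1]
grip_width: 0.0847
[0.52730671 0.13115125 0.19990819] 0.22533336449695754
205.5806015611222 204.97922486546304
150 164
```

View pics/w5z.png

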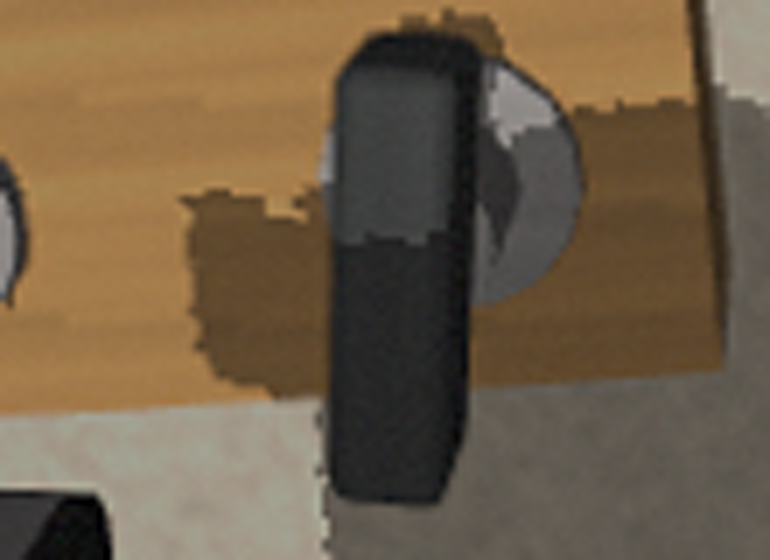

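```bash
python3 - <<'E'
from h import *
np.set_printoptions(precision=4,suppress=True)
o=bot.get_obs();print(o)
c=bot.camera("side");save(c,"s1.png",s=1.5)
E
```

```text
{'clock': 6.4, 'joint_pos': array([0.2243, 0.3404, 0.0796, 1.3141, 0.0341, 3.1405]), 'joint_vel': array([ 0.0063, -0.0144,  0.0271,  0.0099, -0.0014,  0.0015]), 'tau': array([ -0.1049, -41.3168,  24.7287,  -0.0745,   0.111 ,  -0.0006]), 'eef_pos': array([0.5273, 0.1312, 0.1999]), 'tool_rot': array([ 0.9935,  0.1124, -0.0039, -0.0167]), 'ft_force': array([ 1.1111, -0.6284, -0.4902]), 'ft_torque': array([-0.0032, -0.0112, -0.0271]), 'grip_width': 0.08578511529037713}
```

View pics/s1.png

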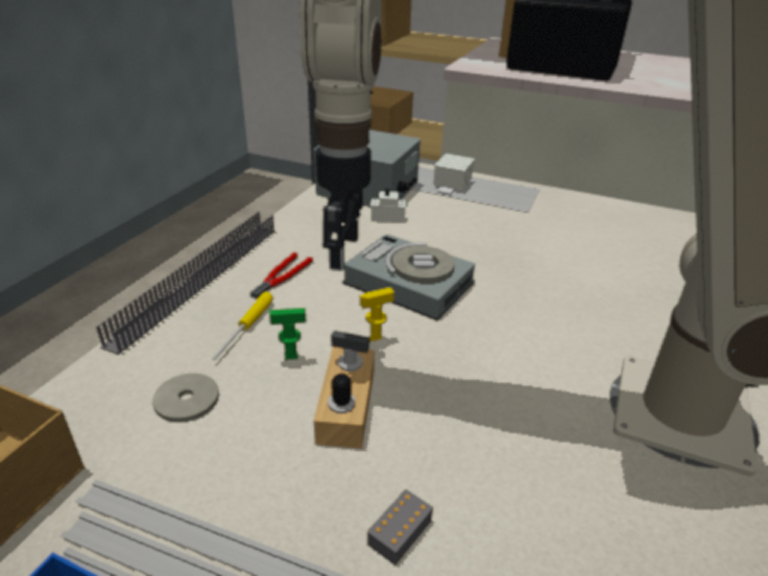

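```bash
python3 -m handwheel '[{"dx":0,"dy":0,"dz":-0.3,"ax":0,"ay":0,"az":-1},{"dx":0,"dy":0,"dz":0,"ax":0,"ay":0,"az":-1},{"dx":0,"dy":0,"dz":0,"ax":0,"ay":0,"az":-1},{"dx":0,"dy":0,"dz":0,"ax":0,"ay":0,"az":-1},{"dx":0,"dy":0,"dz":0,"ax":0,"ay":0,"az":-1},{"dx":0,"dy":0,"dz":0,"ax":0,"ay":0,"az":-1},{"dx":0,"dy":0,"dz":0,"ax":0,"ay":0,"az":-1},{"dx":0,"dy":0,"dz":0,"ax":0,"ay":0,"az":-1},{"dx":0,"dy":0,"dz":0,"ax":0,"ay":0,"az":-1},{"dx":0,"dy":0,"dz":0,"ax":0,"ay":0,"az":-1}]'
python3 -m handwheel '[{"dx":0,"dy":0,"dz":0,"ax":0,"ay":0,"az":-1},{"dx":0,"dy":0,"dz":0,"ax":0,"ay":0,"az":-1},{"dx":0,"dy":0,"dz":0,"ax":0,"ay":0,"az":-1},{"dx":0,"dy":0,"dz":0,"ax":0,"ay":0,"az":-1},{"dx":0,"dy":0,"dz":0,"ax":0,"ay":0,"az":-1},{"dx":0,"dy":0,"dz":0,"ax":0,"ay":0,"az":-1},{"dx":0,"dy":0,"dz":0,"ax":0,"ay":0,"az":-1},{"dx":0,"dy":0,"dz":0,"ax":0,"ay":0,"az":-1},{"dx":0,"dy":0,"dz":0,"ax":0,"ay":0,"az":-1},{"dx":0,"dy":0,"dz":0,"ax":0,"ay":0,"az":-1},{"dx":0,"dy":0,"dz":0,"ax":0,"ay":0,"az":0}]'
python3 - <<'E'
from h import *
np.set_printoptions(precision=4,suppress=True)
c=dict(np.load("w5.npz"));c4=dict(np.load("w4.npz"))
f=lambda x,y,z:onz(c,(x+.5)/7-.5+150,(y+.5)/7-.5+164,z,True)
q=np.array([f(*p,.106) for p in[(338,72),(452,70),(440,502),(331,493)]]);print(q,q.mean(0))
d=(q[0]+q[1]-q[2]-q[3])/2;print(np.linalg.norm(d),np.arctan2(d[1],d[0]))
m=[(338,72),(452,70),(440,502),(331,493)];n=[(511,75),(585,75),(573,388),(493,385)]
for a,b in zip(m,n):print(tri([ray(c,(a[0]+.5)/7-.5+150,(a[1]+.5)/7-.5+164,True),ray(c4,(b[0]+.5)/5.5-.5+110,(b[1]+.5)/5.5-.5+145,True)])[0])
print(yaw(),bot.get_obs()["joint_pos"])
plan([.502,.169,.2],.16+np.pi,3)
E
```

```text
clock: 7.45
eef_pos: [0.5283, 0.1315, 0.2094]
tool_rot: [0.648, 0.762, 0.01, -0.014]
ft_force: [0.6, -0.0, 0.4]
grip_width: 0.0857
clock: 8.55
eef_pos: [0.5283, 0.1315, 0.2093]
tool_rot: [-0.042, 0.999, 0.017, -0.003]
ft_force: [-0.3, 0.1, 0.0]
grip_width: 0.0852
[[0.529  0.1808 0.106 ]
 [0.5325 0.1671 0.106 ]
 [0.4752 0.158  0.106 ]
 [0.4728 0.1723 0.106 ]] [0.5024 0.1696 0.106 ]
0.05738325104093145 0.15374299286642082
[0.5353 0.1773 0.1279]
[0.5366 0.1658 0.1208]
[0.4755 0.1576 0.1067]
[0.4687 0.1732 0.0981]
-3.0573893766679117 [0.2246 0.3351 0.0967 1.3327 0.034  0.1404]
{"dx":0.31,"dy":0.52,"dz":0.14,"ax":0.08,"ay":-0.01,"az":-0.17}
{"dx":0.29,"dy":0.53,"dz":0.14,"ax":0.08,"ay":-0.01,"az":-0.17}
{"dx":0.28,"dy":0.54,"dz":0.13,"ax":0.08,"ay":-0.01,"az":-0.17}
```

```bash
python3 -m handwheel '[{"dx":0.31,"dy":0.52,"dz":0.14,"ax":0.08,"ay":-0.01,"az":-0.17},{"dx":0.29,"dy":0.53,"dz":0.14,"ax":0.08,"ay":-0.01,"az":-0.17},{"dx":0.28,"dy":0.54,"dz":0.13,"ax":0.08,"ay":-0.01,"az":-0.17},{"dx":0,"dy":0,"dz":0,"ax":0,"ay":0,"az":0}]'
python3 - <<'E'
from h import *
c=bot.camera("wrist");save(c,"w6.png",s=1.5);np.savez("w6.npz",**{k:c[k] for k in("eye","rotation","intrinsics","img")})
o=bot.get_obs();print(o["eef_pos"],yaw(o),o["tool_rot"])
u,v=proj(c,[.5028,.1692,.106],True);print(u,v);x0,y0=int(u)-55,int(v)-40
save(c,"w6z.png",(x0,y0,x0+110,y0+80),7);print(x0,y0)
E
```

```text
clock: 8.95
eef_pos: [0.5006, 0.1701, 0.1994]
tool_rot: [-0.08, 0.997, -0.001, -0.0]
ft_force: [-0.0, -0.4, -0.2]
grip_width: 0.0858
[0.50137321 0.16934376 0.19960417] -2.9817296704243046 [-7.98465091e-02  9.96806462e-01 -1.18756147e-03 -4.21453051e-05]
250.8877355947352 187.90235137624663
195 147
```

View pics/w6.png

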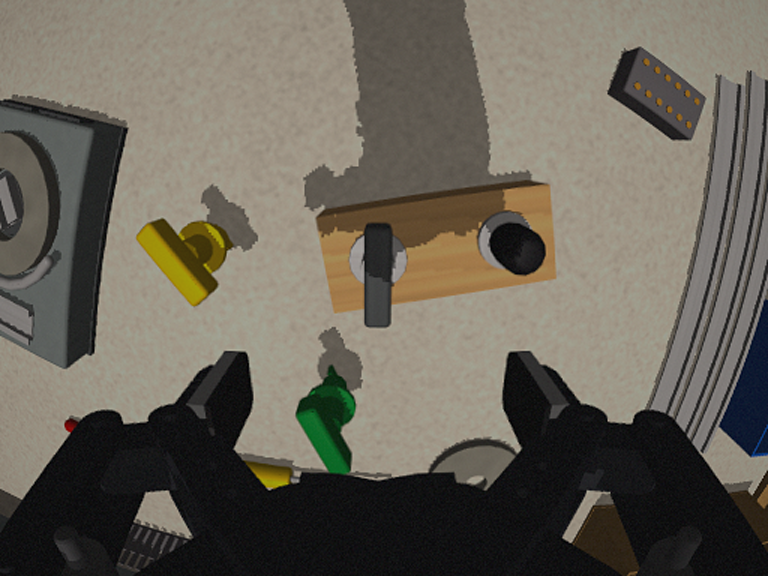

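View pics/w6z.png

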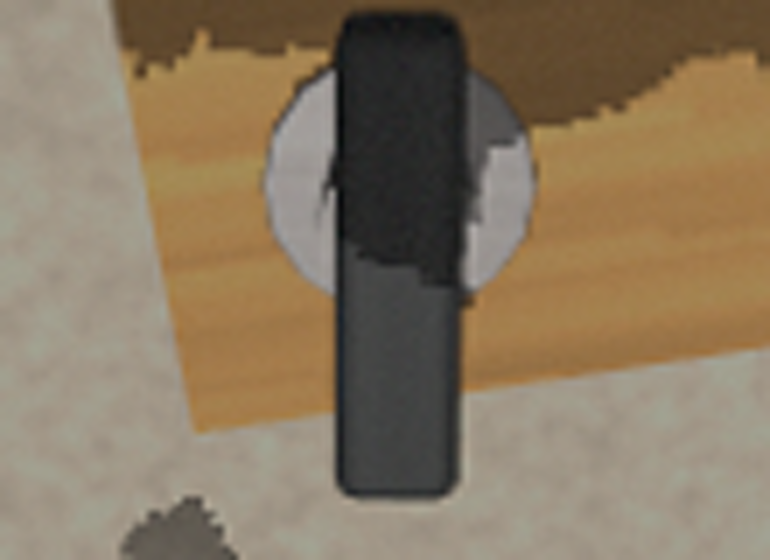

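```bash
python3 - <<'E'
from h import *
np.set_printoptions(precision=4,suppress=True)
c=dict(np.load("w5.npz"));d=dict(np.load("w6.npz"))
P=[]
for a,b in (((338,72),(460,495)),((452,70),(338,495)),((331,493),(463,40)),((440,502),(340,40))):
    r=ray(d,(b[0]+.5)/7-.5+195,(b[1]+.5)/7-.5+147,True)
    p=tri([ray(c,(a[0]+.5)/7-.5+150,(a[1]+.5)/7-.5+164,True),r])[0];P.append(onz(d,(b[0]+.5)/7-.5+195,(b[1]+.5)/7-.5+147,.106,True));print(p,P[-1])
P=np.array(P);print(P.mean(0),np.arctan2(*((P[0]+P[1]-P[2]-P[3])[[1,0]])))
# collar circle at z=.056: zoom x 265..536, y ~ 60..305
print([onz(d,(x+.5)/7-.5+195,(y+.5)/7-.5+147,.056,True) for x,y in((265,185),(536,185),(400,185))])
# block right-bottom etc from full image
B=np.array([onz(d,(x+.5)/1.5-.5,(y+.5)/1.5-.5,.05,True) for x,y in((318,215),(548,184),(556,277),(333,312))]);print(B,B.mean(0))
m=B.mean(0);v=B[1]+B[2]-B[0]-B[3];v/=np.linalg.norm(v);print(m-.045*v,m+.045*v,np.arctan2(v[1],v[0]))
E
```

```text
[0.5286 0.1815 0.1046] [0.5281 0.1817 0.106 ]
[0.5317 0.167  0.1033] [0.5306 0.1665 0.106 ]
[0.4715 0.1726 0.1035] [0.4711 0.1723 0.106 ]
[0.4739 0.1581 0.1034] [0.4735 0.1579 0.106 ]
[0.5008 0.1696 0.106 ] 0.15550089762456917
[array([0.5045, 0.1503, 0.056 ]), array([0.4982, 0.1891, 0.056 ]), array([0.5014, 0.1696, 0.056 ])]
[[0.4783 0.1246 0.05  ]
 [0.4288 0.2788 0.05  ]
 [0.4937 0.3015 0.05  ]
 [0.5458 0.1442 0.05  ]] [0.4867 0.2123 0.05  ]
[0.5006 0.1695 0.05  ] [0.4727 0.2551 0.05  ] 1.8861595641682516
```

```bash
python3 -m handwheel '[{"dx":0,"dy":0,"dz":0.7,"ax":0,"ay":0,"az":0},{"dx":0,"dy":0,"dz":0.7,"ax":0,"ay":0,"az":0},{"dx":0,"dy":0,"dz":0.7,"ax":0,"ay":0,"az":0},{"dx":0,"dy":0,"dz":0.7,"ax":0,"ay":0,"az":0},{"dx":0,"dy":0,"dz":0.7,"ax":0,"ay":0,"az":0},{"dx":0,"dy":0,"dz":0.7,"ax":0,"ay":0,"az":0},{"dx":0,"dy":0,"dz":0,"ax":0,"ay":0,"az":0}]'
python3 -m handwheel '[{"dx":0,"dy":0,"dz":0,"ax":0,"ay":0,"az":0},{"dx":0,"dy":0,"dz":0,"ax":0,"ay":0,"az":0},{"dx":0,"dy":0,"dz":0,"ax":0,"ay":0,"az":0},{"dx":0,"dy":0,"dz":0,"ax":0,"ay":0,"az":0},{"dx":0,"dy":0,"dz":0,"ax":0,"ay":0,"az":0},{"dx":0,"dy":0,"dz":0,"ax":0,"ay":0,"az":0},{"dx":0,"dy":0,"dz":0,"ax":0,"ay":0,"az":0},{"dx":0,"dy":0,"dz":0,"ax":0,"ay":0,"az":0}]' -1
```

```text
clock: 9.7
eef_pos: [0.5004, 0.1671, 0.0923]
tool_rot: [-0.079, 0.997, -0.002, -0.002]
ft_force: [-0.1, 0.2, 0.1]
grip_width: 0.0852
clock: 10.5
eef_pos: [0.5022, 0.169, 0.0951]
tool_rot: [-0.08, 0.997, -0.001, 0.001]
ft_force: [-1.2, 1.9, 5.7]
grip_width: 0.0132
```

```bash
python3 -m handwheel '[{"dx":0,"dy":0,"dz":0,"ax":0,"ay":0,"az":0},{"dx":0,"dy":0,"dz":0,"ax":0,"ay":0,"az":0}]'
python3 - <<'E'
from h import *
c=bot.camera("wrist");save(c,"w7.png",s=1.5)
o=bot.get_obs();print(o)
E
```

```text
clock: 10.7
eef_pos: [0.5022, 0.169, 0.0951]
tool_rot: [-0.08, 0.997, -0.001, 0.001]
ft_force: [-0.1, 1.9, 5.1]
grip_width: 0.0126
{'clock': 10.75, 'joint_pos': array([ 0.32548429,  0.3885331 , -0.13662591,  1.04484208, -0.00151907,
        0.16447801]), 'joint_vel': array([ 0.00023854, -0.00030425,  0.00163328, -0.00068411,  0.0005639 ,
       -0.00169203]), 'tau': array([-9.84747224e-01, -3.87255621e+01,  2.08278394e+01, -7.86877633e-02,
       -5.38796671e-01, -1.30204074e-02]), 'eef_pos': array([0.502204  , 0.16898813, 0.09512608]), 'tool_rot': array([-8.04158826e-02,  9.96761030e-01, -6.40418971e-04,  5.69963841e-04]), 'ft_force': array([-1.21614588,  3.01461713,  6.1540487 ]), 'ft_torque': array([ 0.35651732,  0.24058216, -0.04009773]), 'grip_width': 0.01350007512759433}
```

View pics/w7.png

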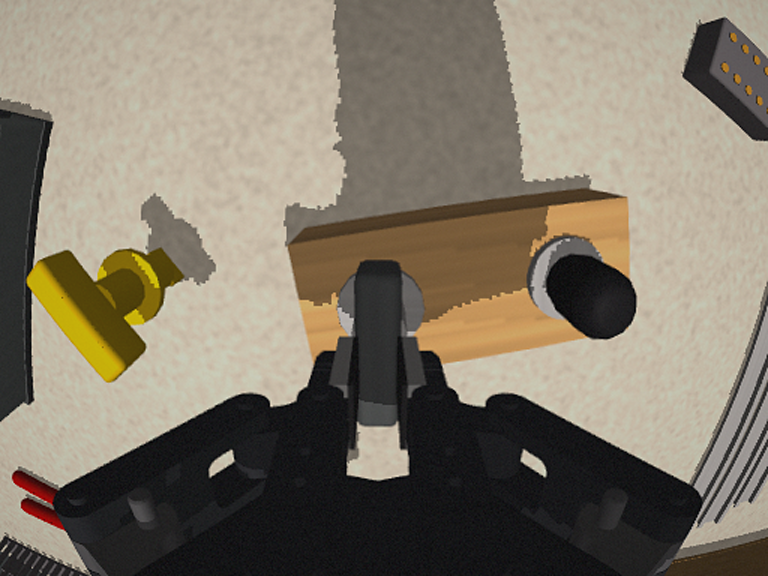

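```bash
python3 -m handwheel '[{"dx":0,"dy":0,"dz":-0.3,"ax":0,"ay":0,"az":0},{"dx":0,"dy":0,"dz":-0.8,"ax":0,"ay":0,"az":0},{"dx":0,"dy":0,"dz":-0.8,"ax":0,"ay":0,"az":0},{"dx":0,"dy":0,"dz":-0.8,"ax":0,"ay":0,"az":0},{"dx":0,"dy":0,"dz":-0.8,"ax":0,"ay":0,"az":0},{"dx":0,"dy":0,"dz":-0.8,"ax":0,"ay":0,"az":0},{"dx":0,"dy":0,"dz":-0.8,"ax":0,"ay":0,"az":0},{"dx":0,"dy":0,"dz":0,"ax":0,"ay":0,"az":0}]'
python3 - <<'E'
from h import *
c=bot.camera("wrist");save(c,"w8.png",s=1.5);c=bot.camera("side");save(c,"s8.png",(160,150,330,290),4.5)
o=bot.get_obs();print(o["eef_pos"],o["tool_rot"],yaw(o))
plan([.4982,-.154,.20],.44+np.pi,16)
E
```

```text
clock: 11.55
eef_pos: [0.5029, 0.1688, 0.224]
tool_rot: [-0.08, 0.997, -0.001, 0.002]
ft_force: [0.7, 0.0, -2.6]
grip_width: 0.0137
[0.50135692 0.16838695 0.22103549] [-8.02064257e-02  9.96776926e-01 -1.47328006e-03 -7.19830651e-04] -2.9810094528415108
{"dx":0.14,"dy":-0.79,"dz":0.06,"az":-0.12}
{"dx":0.15,"dy":-0.79,"dz":0.05,"az":-0.12}
{"dx":0.16,"dy":-0.79,"dz":0.05,"az":-0.12}
{"dx":0.18,"dy":-0.79,"dz":0.05,"az":-0.12}
{"dx":0.19,"dy":-0.78,"dz":0.05,"az":-0.12}
{"dx":0.21,"dy":-0.78,"dz":0.05,"az":-0.12}
{"dx":0.22,"dy":-0.78,"dz":0.05,"az":-0.12}
{"dx":0.23,"dy":-0.77,"dz":0.05,"az":-0.12}
{"dx":0.25,"dy":-0.77,"dz":0.05,"az":-0.12}
{"dx":0.26,"dy":-0.76,"dz":0.05,"az":-0.12}
{"dx":0.27,"dy":-0.76,"dz":0.05,"az":-0.12}
{"dx":0.29,"dy":-0.75,"dz":0.05,"az":-0.12}
{"dx":0.3,"dy":-0.75,"dz":0.05,"az":-0.12}
{"dx":0.31,"dy":-0.74,"dz":0.05,"az":-0.12}
{"dx":0.32,"dy":-0.74,"dz":0.05,"az":-0.12}
{"dx":0.34,"dy":-0.73,"dz":0.05,"az":-0.12}
```

View pics/w8.png

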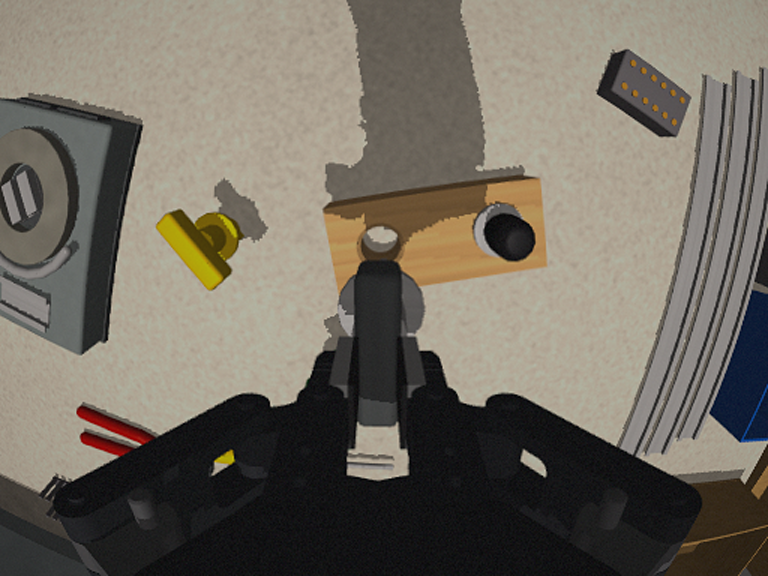

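View pics/s8.png

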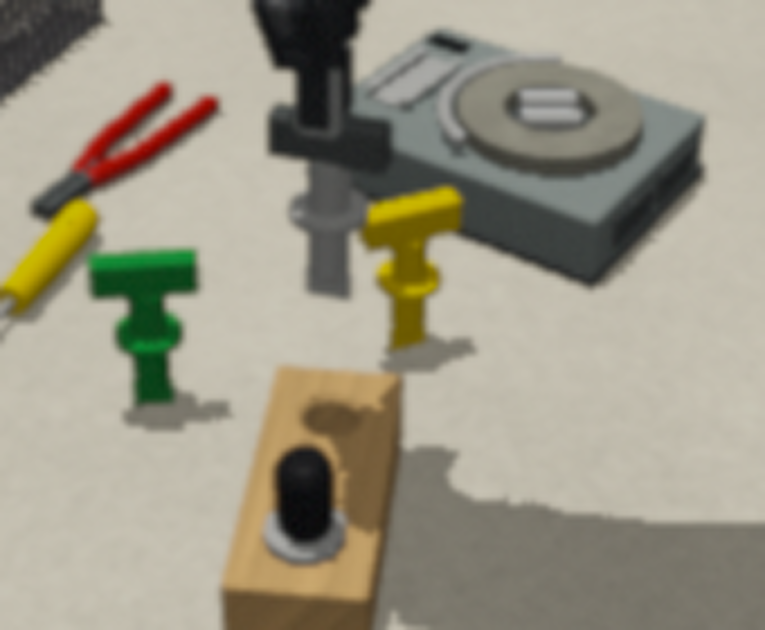

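```bash
python3 - <<'E'
from h import *
np.set_printoptions(precision=4,suppress=True)
c=bot.camera("wrist");np.savez("w8.npz",**{k:c[k] for k in("eye","rotation","intrinsics","img")});o=bot.get_obs()
Rt=R.from_quat(o["tool_rot"]);
im=c["img"][:,:,::-1].copy();im=cv2.resize(im[140:300,200:310],None,fx=5,fy=5,interpolation=cv2.INTER_CUBIC)
def dr(p,col):
    u,v=proj(c,o["eef_pos"]+Rt.apply(p),True);cv2.circle(im,(int((u-200+.5)*5),int((v-140+.5)*5)),2,col,-1)
for t in np.linspace(0,2*np.pi,60):
    dr([.02*np.cos(t),.02*np.sin(t),.038],(0,0,255))
for x in(-.03,.03):
    for y in(-.008,.008): dr([x,y,-.012],(0,255,0))
cv2.imwrite("pics/w8z.png",im);print(o["eef_pos"])
E
```

```text
[0.5009 0.1682 0.2203]
```

View pics/w8z.png

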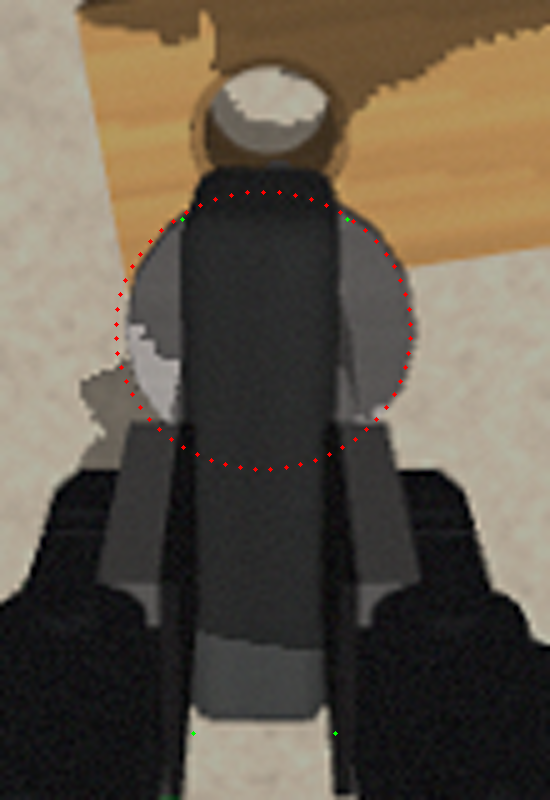

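```bash
python3 - <<'E'
from h import *
np.set_printoptions(precision=4,suppress=True)
s=bot.camera("side");o=bot.get_obs();print(o["eef_pos"])
im=cv2.resize(s["img"][:,:,::-1][150:225,205:265],None,fx=10,fy=10,interpolation=cv2.INTER_CUBIC)
Rt=R.from_quat(o["tool_rot"])
def dr(p,col):
    u,v=proj(s,o["eef_pos"]+Rt.apply(p));cv2.circle(im,(int((u-205+.5)*10),int((v-150+.5)*10)),3,col,-1)
for x in(-.03,.03):
    for y in (-.008,.008):
        for z in(-.012,.012): dr([x,y,z],(0,255,0))
for t in np.linspace(0,2*np.pi,60):
    dr([.02*np.cos(t),.02*np.sin(t),.044],(0,0,255))
for x in(-.012,.012):dr([x,0,.092],(255,255,0))
cv2.imwrite("pics/s9.png",im)
E
```

```text
[0.5006 0.1682 0.22  ]
```

View pics/s9.png

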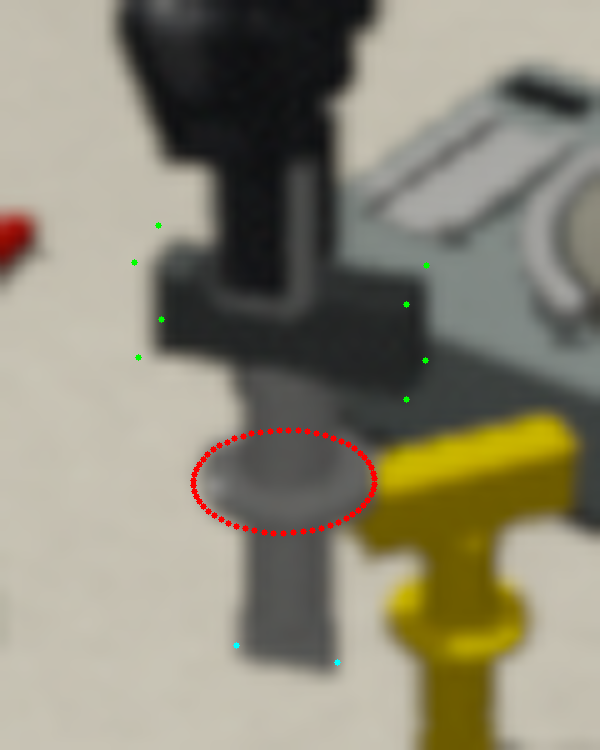

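```bash
python3 -m handwheel '[{"dx":0.14,"dy":-0.79,"dz":0,"ax":0,"ay":0,"az":-0.12},{"dx":0.15,"dy":-0.79,"dz":0,"ax":0,"ay":0,"az":-0.12},{"dx":0.16,"dy":-0.79,"dz":0,"ax":0,"ay":0,"az":-0.12},{"dx":0.18,"dy":-0.79,"dz":0,"ax":0,"ay":0,"az":-0.12},{"dx":0.19,"dy":-0.78,"dz":0,"ax":0,"ay":0,"az":-0.12},{"dx":0.21,"dy":-0.78,"dz":0,"ax":0,"ay":0,"az":-0.12},{"dx":0.22,"dy":-0.78,"dz":0,"ax":0,"ay":0,"az":-0.12},{"dx":0.23,"dy":-0.77,"dz":0,"ax":0,"ay":0,"az":-0.12},{"dx":0.25,"dy":-0.77,"dz":0.1,"ax":0,"ay":0,"az":-0.12},{"dx":0.26,"dy":-0.76,"dz":0.1,"ax":0,"ay":0,"az":-0.12},{"dx":0.27,"dy":-0.76,"dz":0.1,"ax":0,"ay":0,"az":-0.12}]'
python3 -m handwheel '[{"dx":0.29,"dy":-0.75,"dz":0.1,"ax":0,"ay":0,"az":-0.12},{"dx":0.3,"dy":-0.75,"dz":0.1,"ax":0,"ay":0,"az":-0.12},{"dx":0.31,"dy":-0.74,"dz":0.1,"ax":0,"ay":0,"az":-0.12},{"dx":0.32,"dy":-0.74,"dz":0.1,"ax":0,"ay":0,"az":-0.12},{"dx":0.34,"dy":-0.73,"dz":0.1,"ax":0,"ay":0,"az":-0.12},{"dx":0,"dy":0,"dz":0,"ax":0,"ay":0,"az":0},{"dx":0,"dy":0,"dz":0,"ax":0,"ay":0,"az":0}]'
python3 - <<'E'
from h import *
o=bot.get_obs();print(o["eef_pos"],o["tool_rot"],yaw(o)+np.pi,o["ft_force"],o["joint_pos"])
plan([.4982,-.154,.19],.44+np.pi,1)
for n in("wrist","side","top"):
    c=bot.camera(n);np.savez("a_%s.npz"%n,**{k:c[k] for k in("eye","rotation","intrinsics","img")})
    save(c,"a_%s.png"%n,*( (None,1.5) if n=="wrist" else ((240,110,350,200),7) if n=="side" else ((265,155,355,255),6)))
E
```

```text
clock: 12.85
eef_pos: [0.499, -0.0538, 0.2131]
tool_rot: [-0.179, 0.984, -0.001, -0.002]
ft_force: [0.2, -0.2, -3.3]
grip_width: 0.0132
clock: 13.55
eef_pos: [0.4988, -0.1536, 0.2012]
tool_rot: [-0.222, 0.975, -0.0, -0.002]
ft_force: [-0.1, 0.5, -2.5]
grip_width: 0.0132
[ 0.49877229 -0.15358446  0.20117884] [-2.21825971e-01  9.75084956e-01 -1.81477966e-04 -1.59183695e-03] 0.44737454065967874 [-0.07011464  0.5213915  -2.53822223] [-0.29757769  0.29636315  0.02153844  1.29855174 -0.00190015 -0.74494922]
{"dx":0.03,"dy":-0.01,"dz":0.45,"ay":-0.02,"az":0.05}
```

View pics/a_wrist.png

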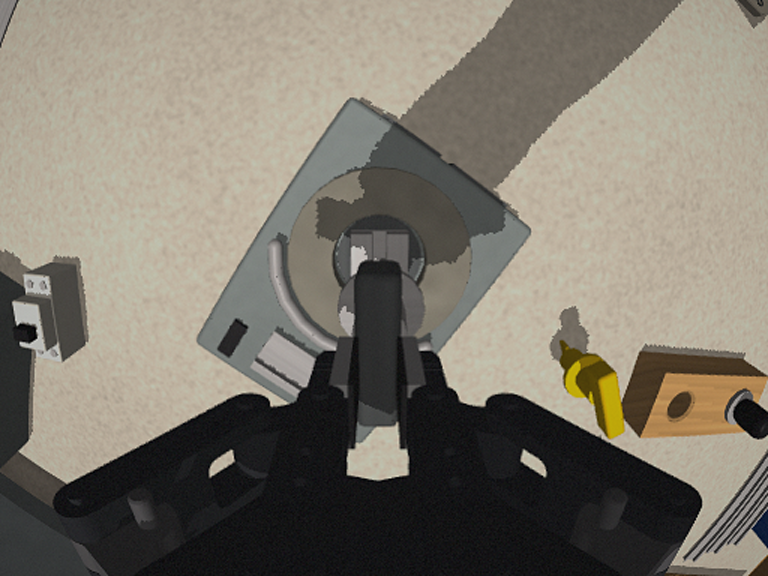

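View pics/a_side.png

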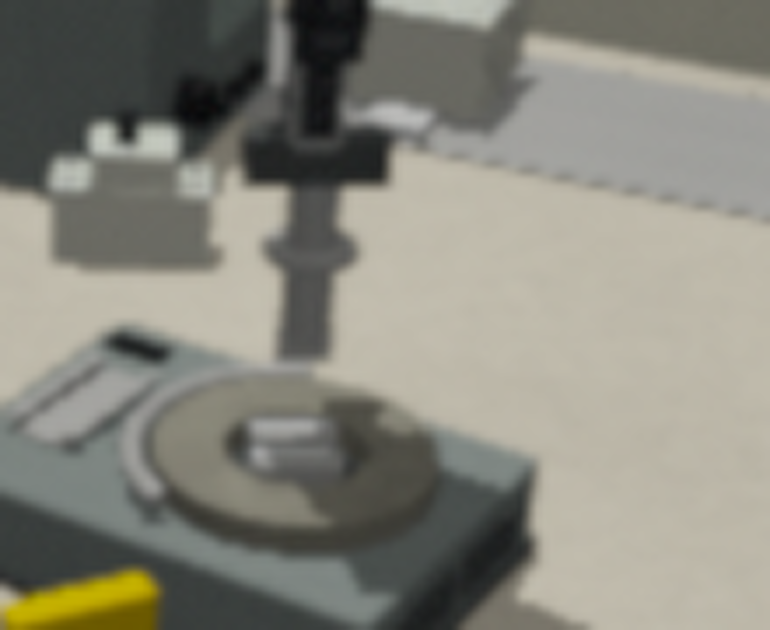

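```bash
python3 - <<'E'
from h import *
c=dict(np.load("a_wrist.npz"))
im=cv2.resize(c["img"][:,:,::-1][135:235,210:300],None,fx=6,fy=6,interpolation=cv2.INTER_CUBIC)
def dr(p,col):
    u,v=proj(c,p,True);cv2.circle(im,(int((u-210+.5)*6),int((v-135+.5)*6)),2,col,-1)
d=np.array([np.cos(.44),np.sin(.44),0]);n=np.array([-d[1],d[0],0]);N=np.array([.4982,-.154,.068])
for t in(-.019,-.0045,.0045,.019):
    for s in np.linspace(-.019,.019,15): dr(N+d*s+n*t,(0,0,255))
cv2.imwrite("pics/a_wz.png",im)
E
```

```text
(no output)
```

View pics/a_wz.png

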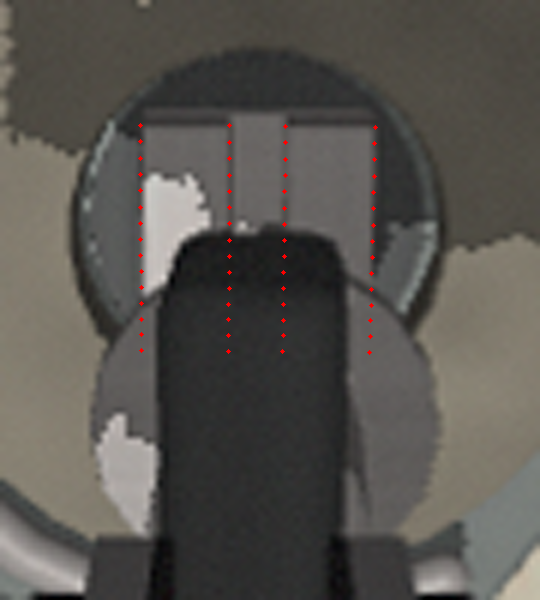

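```bash
python3 -m handwheel '[{"dx":0,"dy":0,"dz":0.5,"ax":0,"ay":0,"az":0},{"dx":0,"dy":0,"dz":0.5,"ax":0,"ay":0,"az":0},{"dx":0,"dy":0,"dz":0.32,"ax":0,"ay":0,"az":0},{"dx":0,"dy":0,"dz":0,"ax":0,"ay":0,"az":0},{"dx":0,"dy":0,"dz":0,"ax":0,"ay":0,"az":0}]'
python3 - <<'E'
from h import *
for i in range(2):
    c=bot.camera("side");o=bot.get_obs();print(o["eef_pos"],o["ft_force"],o["ft_torque"])
save(c,"b_side.png",(250,120,320,190),9)
c=bot.camera("wrist");save(c,"b_w.png",(210,135,300,235),6)
E
```

```text
clock: 14.2
eef_pos: [0.4998, -0.1534, 0.1698]
tool_rot: [-0.223, 0.975, -0.001, -0.0]
ft_force: [0.7, -0.1, -3.3]
grip_width: 0.0129
[ 0.5000956  -0.15359276  0.17014165] [-0.27908033  0.15828422 -1.86338658] [-0.01929494 -0.00719425 -0.00692408]
[ 0.50022062 -0.15370967  0.17032288] [ 0.17925359  0.06751091 -2.41792665] [-0.01841327  0.00271521 -0.01286197]
```

View pics/b_side.png

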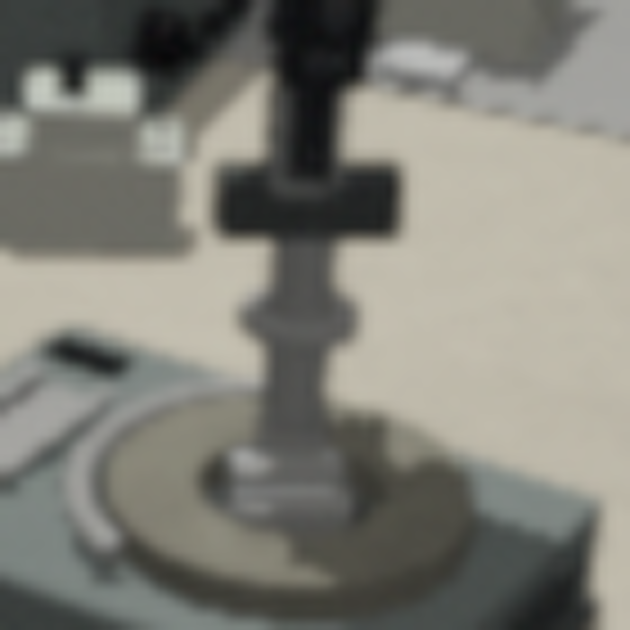

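View pics/b_w.png

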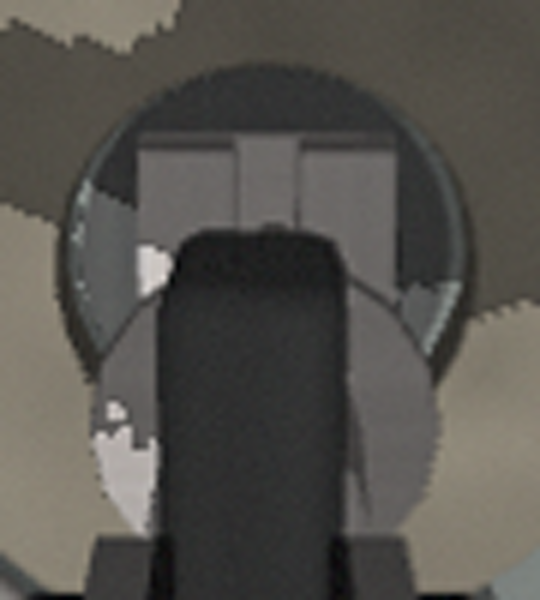

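```bash
python3 -m handwheel '[{"dx":0,"dy":0,"dz":0.06,"ax":0,"ay":0,"az":0},{"dx":0,"dy":0,"dz":0.06,"ax":0,"ay":0,"az":0},{"dx":0,"dy":0,"dz":0.06,"ax":0,"ay":0,"az":0},{"dx":0,"dy":0,"dz":0.06,"ax":0,"ay":0,"az":0},{"dx":0,"dy":0,"dz":0,"ax":0,"ay":0,"az":0}]'
python3 -m handwheel '[{"dx":0,"dy":0,"dz":0.04,"ax":0,"ay":0,"az":0},{"dx":0,"dy":0,"dz":0.04,"ax":0,"ay":0,"az":0},{"dx":0,"dy":0,"dz":0,"ax":0,"ay":0,"az":0}]'

```

```text
clock: 14.85
eef_pos: [0.4995, -0.1537, 0.1633]
tool_rot: [-0.222, 0.975, -0.001, -0.001]
ft_force: [0.7, 0.9, -2.8]
grip_width: 0.0132
clock: 15.15
eef_pos: [0.4996, -0.1537, 0.1614]
tool_rot: [-0.222, 0.975, -0.001, -0.0]
ft_force: [-0.4, 0.4, -2.6]
grip_width: 0.0132
```

```bash
python3 -m handwheel '[{"dx":0,"dy":0,"dz":0.04,"ax":0,"ay":0,"az":0},{"dx":0,"dy":0,"dz":0.03,"ax":0,"ay":0,"az":0},{"dx":0,"dy":0,"dz":0,"ax":0,"ay":0,"az":0}]'
python3 -m handwheel '[{"dx":0,"dy":0,"dz":0.03,"ax":0,"ay":0,"az":0},{"dx":0,"dy":0,"dz":0.03,"ax":0,"ay":0,"az":0},{"dx":0,"dy":0,"dz":0,"ax":0,"ay":0,"az":0}]'

```

```text
clock: 15.45
eef_pos: [0.4996, -0.1537, 0.1597]
tool_rot: [-0.222, 0.975, -0.001, -0.0]
ft_force: [-1.0, 0.1, -2.3]
grip_width: 0.0133
clock: 15.75
eef_pos: [0.4996, -0.1537, 0.1582]
tool_rot: [-0.222, 0.975, -0.001, -0.0]
ft_force: [0.9, -0.8, -3.4]
grip_width: 0.0131
```

```bash
python3 -m handwheel '[{"dx":0,"dy":0,"dz":0.04,"ax":0,"ay":0,"az":0},{"dx":0,"dy":0,"dz":0.04,"ax":0,"ay":0,"az":0},{"dx":0,"dy":0,"dz":0.04,"ax":0,"ay":0,"az":0},{"dx":0,"dy":0,"dz":0,"ax":0,"ay":0,"az":0}]'
python3 -m handwheel '[{"dx":0,"dy":0,"dz":0.04,"ax":0,"ay":0,"az":0},{"dx":0,"dy":0,"dz":0.04,"ax":0,"ay":0,"az":0},{"dx":0,"dy":0,"dz":0.04,"ax":0,"ay":0,"az":0},{"dx":0,"dy":0,"dz":0,"ax":0,"ay":0,"az":0}]'
python3 -m handwheel '[{"dx":0,"dy":0,"dz":0.03,"ax":0,"ay":0,"az":0},{"dx":0,"dy":0,"dz":0.03,"ax":0,"ay":0,"az":0},{"dx":0,"dy":0,"dz":0,"ax":0,"ay":0,"az":0}]'

```

```text
clock: 16.15
eef_pos: [0.4995, -0.1537, 0.1551]
tool_rot: [-0.222, 0.975, -0.001, -0.001]
ft_force: [-0.1, -0.5, -2.8]
grip_width: 0.0128
clock: 16.55
eef_pos: [0.4996, -0.1537, 0.1521]
tool_rot: [-0.222, 0.975, -0.001, -0.001]
ft_force: [-0.8, -0.5, -1.4]
grip_width: 0.0129
clock: 16.85
eef_pos: [0.4996, -0.1538, 0.1507]
tool_rot: [-0.222, 0.975, -0.001, -0.0]
ft_force: [0.3, -0.0, -3.0]
grip_width: 0.0131
```

Blade is going into the slot without resistance. Continuing in half-millimetre steps until the bottom is felt.

```bash
python3 -m handwheel '[{"dx":0,"dy":0,"dz":0.02,"ax":0,"ay":0,"az":0},{"dx":0,"dy":0,"dz":0.02,"ax":0,"ay":0,"az":0},{"dx":0,"dy":0,"dz":0.02,"ax":0,"ay":0,"az":0},{"dx":0,"dy":0,"dz":0,"ax":0,"ay":0,"az":0}]'
python3 -m handwheel '[{"dx":0,"dy":0,"dz":0.02,"ax":0,"ay":0,"az":0},{"dx":0,"dy":0,"dz":0.02,"ax":0,"ay":0,"az":0},{"dx":0,"dy":0,"dz":0,"ax":0,"ay":0,"az":0}]'
python3 - <<'E'
from h import *
c=bot.camera("side");save(c,"c_side.png",(250,120,320,190),9);print(bot.get_obs()["ft_force"],bot.get_obs()["eef_pos"])
E
```

```text
clock: 17.25
eef_pos: [0.4996, -0.1537, 0.1493]
tool_rot: [-0.222, 0.975, -0.001, -0.0]
ft_force: [0.7, -0.1, -2.7]
grip_width: 0.0135
clock: 17.55
eef_pos: [0.5, -0.1539, 0.1488]
tool_rot: [-0.222, 0.975, -0.001, 0.0]
ft_force: [-0.3, -0.2, 0.1]
grip_width: 0.0129
[-0.32081203 -0.05329639 -0.2540047 ] [ 0.49997432 -0.15386547  0.14875002]
```

View pics/c_side.png

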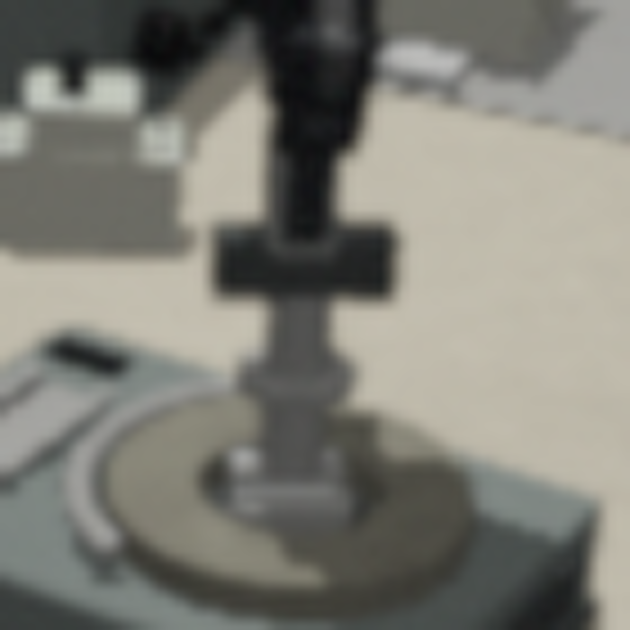

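```bash
python3 -m handwheel '[{"dx":0.04,"dy":0,"dz":0,"ax":0,"ay":0,"az":0.3},{"dx":0,"dy":0,"dz":0,"ax":0,"ay":0,"az":0.3},{"dx":0,"dy":0,"dz":0,"ax":0,"ay":0,"az":0.3},{"dx":0,"dy":0,"dz":0,"ax":0,"ay":0,"az":0.3},{"dx":0,"dy":0,"dz":0,"ax":0,"ay":0,"az":0.3}]'
python3 - <<'E'
from h import *
o=bot.get_obs();print(o["ft_force"],o["ft_torque"],o["eef_pos"],yaw(o)+np.pi)
E
python3 -m handwheel '[{"dx":0,"dy":0,"dz":0,"ax":0,"ay":0,"az":0.3},{"dx":0,"dy":0,"dz":0,"ax":0,"ay":0,"az":0.3},{"dx":0,"dy":0,"dz":0,"ax":0,"ay":0,"az":0.3}]'
python3 - <<'E'
from h import *
o=bot.get_obs();print(o["ft_force"],o["ft_torque"],o["eef_pos"],yaw(o)+np.pi)
c=bot.camera("side");save(c,"d_side.png",(250,120,320,190),9)
E
```

```text
clock: 18.1
eef_pos: [0.4992, -0.1546, 0.1488]
tool_rot: [-0.111, 0.994, -0.002, 0.0]
ft_force: [0.3, 0.1, -0.4]
grip_width: 0.0132
[ 0.33915337  0.07791456 -0.44741795] [-0.2522     -0.00135356  0.02337691] [ 0.49920694 -0.15457918  0.1487708 ] 0.22184648118746475
clock: 18.4
eef_pos: [0.4992, -0.1547, 0.1488]
tool_rot: [-0.044, 0.999, -0.002, 0.0]
ft_force: [-0.0, -1.0, 0.0]
grip_width: 0.013
[-0.01699775 -0.98585925  0.01309614] [-0.29506688  0.02034532  0.2050146 ] [ 0.49916286 -0.15467464  0.14878166] 0.08722456935756062
```

View pics/d_side.png

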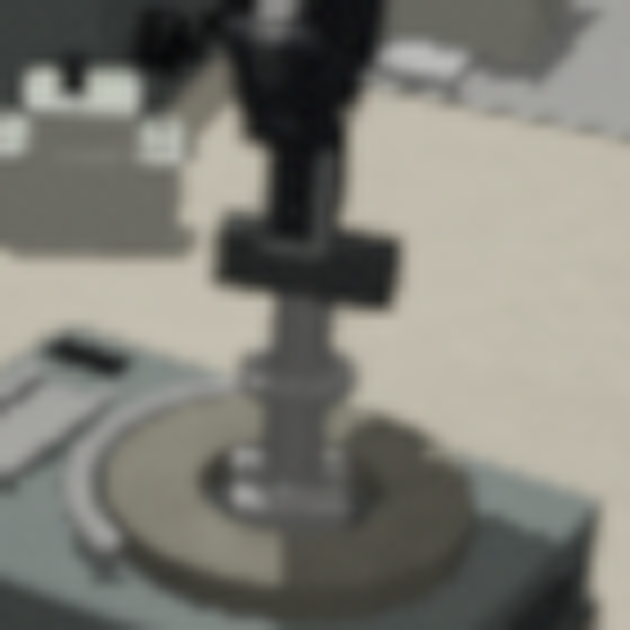

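```bash
python3 -m handwheel '[{"dx":0,"dy":0,"dz":0,"ax":0,"ay":0,"az":0.4},{"dx":0,"dy":0,"dz":0,"ax":0,"ay":0,"az":0.4},{"dx":0,"dy":0,"dz":0,"ax":0,"ay":0,"az":0.4},{"dx":0,"dy":0,"dz":0,"ax":0,"ay":0,"az":0.4},{"dx":0,"dy":0,"dz":0,"ax":0,"ay":0,"az":0.4}]'
python3 - <<'E'
from h import *
o=bot.get_obs();print(o["ft_force"],o["ft_torque"],o["eef_pos"],yaw(o)+np.pi)
E
python3 -m handwheel '[{"dx":0,"dy":0,"dz":0,"ax":0,"ay":0,"az":0.4},{"dx":0,"dy":0,"dz":0,"ax":0,"ay":0,"az":0.4},{"dx":0,"dy":0,"dz":0,"ax":0,"ay":0,"az":0.4},{"dx":0,"dy":0,"dz":0,"ax":0,"ay":0,"az":0.4},{"dx":0,"dy":0,"dz":0,"ax":0,"ay":0,"az":0.4},{"dx":0,"dy":0,"dz":0,"ax":0,"ay":0,"az":0.4},{"dx":0,"dy":0,"dz":0,"ax":0,"ay":0,"az":0.4},{"dx":0,"dy":0,"dz":0,"ax":0,"ay":0,"az":0.4}]'
python3 - <<'E'
from h import *
o=bot.get_obs();print(o["ft_force"],o["ft_torque"],o["eef_pos"],yaw(o)+np.pi)
c=bot.camera("side");save(c,"e_side.png",(250,120,320,190),9)
E
```

```text
clock: 18.95
eef_pos: [0.4989, -0.1549, 0.1488]
tool_rot: [0.106, 0.994, -0.002, 0.0]
ft_force: [0.1, -1.3, -0.0]
grip_width: 0.013
[ 0.12275898 -1.2572665  -0.02980102] [-0.43829861  0.19327854  0.19563322] [ 0.4988559  -0.15485779  0.14875381] 6.070403491034915
clock: 19.75
eef_pos: [0.4984, -0.155, 0.1487]
tool_rot: [0.34, 0.941, -0.002, 0.0]
ft_force: [-1.6, -1.9, 0.6]
grip_width: 0.013
[-1.61304972 -1.89814623  0.57084106] [-0.54108219  0.47570624  0.18218948] [ 0.49844171 -0.1550438   0.14874525] 5.590159359549544
```

View pics/e_side.png

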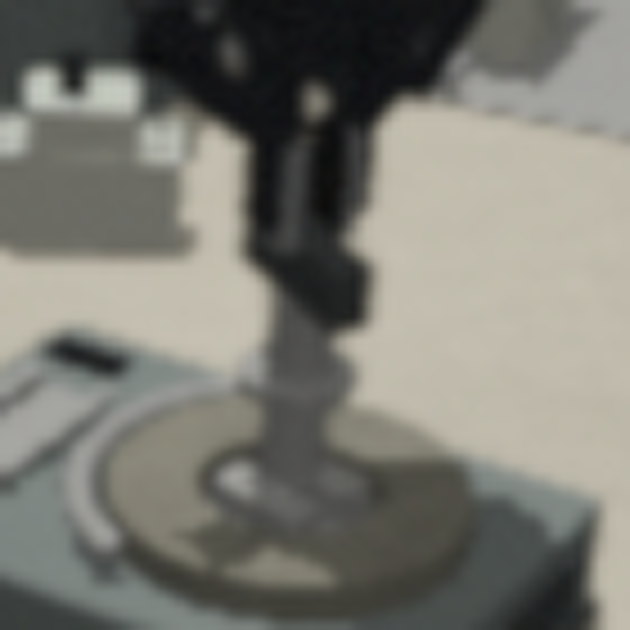

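```bash
python3 -m handwheel '[{"dx":0,"dy":0,"dz":0,"ax":0,"ay":0,"az":0.4},{"dx":0,"dy":0,"dz":0,"ax":0,"ay":0,"az":0.4},{"dx":0,"dy":0,"dz":0,"ax":0,"ay":0,"az":0.4},{"dx":0,"dy":0,"dz":0,"ax":0,"ay":0,"az":0.4},{"dx":0,"dy":0,"dz":0,"ax":0,"ay":0,"az":0.4},{"dx":0,"dy":0,"dz":0,"ax":0,"ay":0,"az":0.4},{"dx":0,"dy":0,"dz":0,"ax":0,"ay":0,"az":0.4}]'
python3 - <<'E'
from h import *
o=bot.get_obs();print(o["ft_force"],o["ft_torque"],o["eef_pos"],yaw(o)-np.pi)
E
python3 -m handwheel '[{"dx":0,"dy":0,"dz":0,"ax":0,"ay":0,"az":0.4},{"dx":0,"dy":0,"dz":0,"ax":0,"ay":0,"az":0.4},{"dx":0,"dy":0,"dz":0,"ax":0,"ay":0,"az":0.4},{"dx":0,"dy":0,"dz":0,"ax":0,"ay":0,"az":0.4},{"dx":0,"dy":0,"dz":0,"ax":0,"ay":0,"az":0.4},{"dx":0,"dy":0,"dz":0,"ax":0,"ay":0,"az":0.4},{"dx":0,"dy":0,"dz":0,"ax":0,"ay":0,"az":0.4},{"dx":0,"dy":0,"dz":0,"ax":0,"ay":0,"az":0}]'
python3 - <<'E'
from h import *
o=bot.get_obs();print(o["ft_force"],o["ft_torque"],o["eef_pos"],yaw(o)-np.pi)
c=bot.camera("side");save(c,"f_side.png",(250,120,320,190),9)
c=bot.camera("wrist");save(c,"f_w.png",s=1.5)
E
```

```text
clock: 20.5
eef_pos: [0.4981, -0.1549, 0.1488]
tool_rot: [0.528, 0.849, -0.002, 0.001]
ft_force: [-3.1, -1.9, 2.9]
grip_width: 0.013
[-3.07240831 -1.8808538   2.87797851] [-0.57994578  0.86423197  0.18763111] [ 0.49811596 -0.1549496   0.14876077] -1.1121561991911215
clock: 21.3
eef_pos: [0.4978, -0.1547, 0.1488]
tool_rot: [0.693, 0.721, -0.002, 0.001]
ft_force: [-3.8, -1.1, 3.8]
grip_width: 0.0135
[-3.84299924 -1.06445758  3.77152398] [-0.42425914  1.15267397  0.14552217] [ 0.49782739 -0.15468042  0.14875391] -1.5301082594175233
```

View pics/f_side.png

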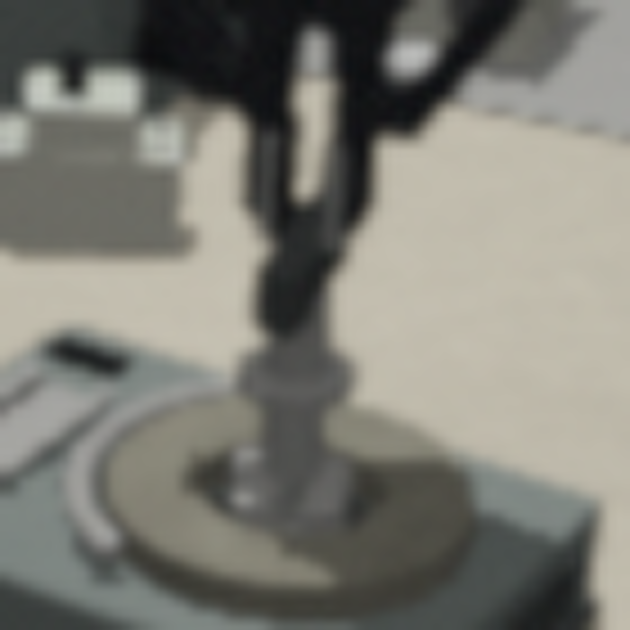

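View pics/f_w.png

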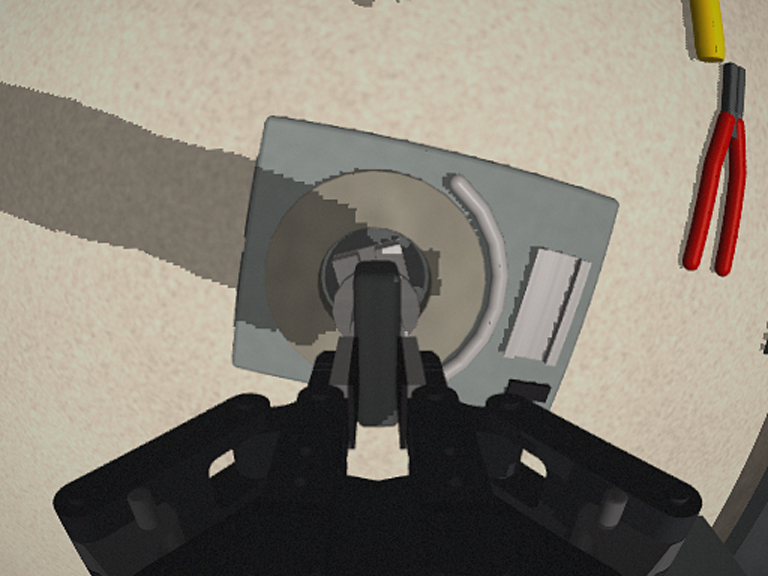

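```bash
python3 - <<'E'
from h import *
c=bot.camera("wrist");np.savez("f_w.npz",**{k:c[k] for k in("eye","rotation","intrinsics","img")})
im=cv2.resize(c["img"][:,:,::-1][140:220,205:295],None,fx=8,fy=8,interpolation=cv2.INTER_CUBIC)
im=np.clip(im*1.6,0,255).astype(np.uint8)
def dr(p,col):
    u,v=proj(c,p,True);cv2.circle(im,(int((u-205+.5)*8),int((v-140+.5)*8)),2,col,-1)
a=.44-1.6;d=np.array([np.cos(a),np.sin(a),0]);n=np.array([-d[1],d[0],0]);N=np.array([.4982,-.154,.068])
for t in(-.019,-.0045,.0045,.019):
    for s in np.linspace(-.019,.019,15): dr(N+d*s+n*t,(0,0,255))
cv2.imwrite("pics/f_wz.png",im)
E
```

```text
(no output)
```

View pics/f_wz.png

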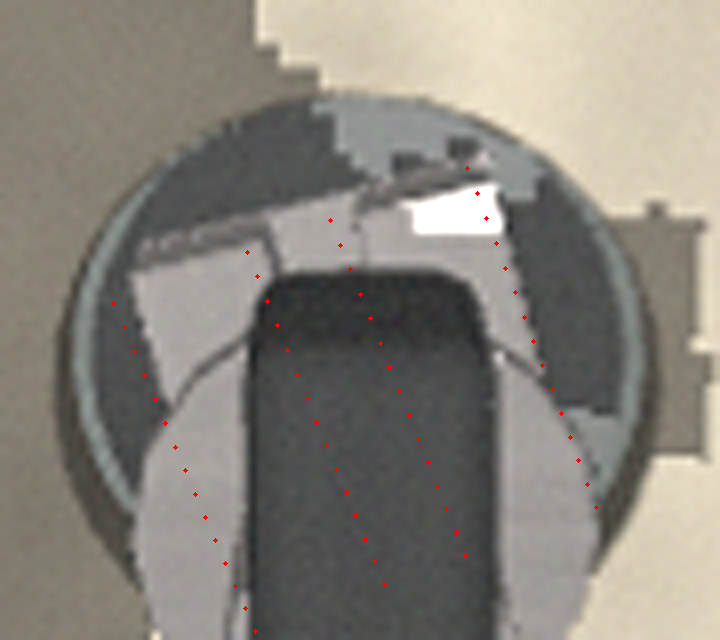

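```bash
python3 -m handwheel '[{"dx":0,"dy":0,"dz":0,"ax":0,"ay":0,"az":-0.4},{"dx":0,"dy":0,"dz":0,"ax":0,"ay":0,"az":-0.4},{"dx":0,"dy":0,"dz":0,"ax":0,"ay":0,"az":-0.4},{"dx":0,"dy":0,"dz":0,"ax":0,"ay":0,"az":0}]'
python3 - <<'E'
from h import *
o=bot.get_obs();print(o["ft_force"],o["ft_torque"],o["eef_pos"],yaw(o)-np.pi)
E
python3 -m handwheel '[{"dx":0,"dy":0,"dz":-0.08,"ax":0,"ay":0,"az":0},{"dx":0,"dy":0,"dz":-0.1,"ax":0,"ay":0,"az":0},{"dx":0,"dy":0,"dz":-0.2,"ax":0,"ay":0,"az":0},{"dx":0,"dy":0,"dz":-0.3,"ax":0,"ay":0,"az":0},{"dx":0,"dy":0,"dz":0,"ax":0,"ay":0,"az":0}]'
python3 - <<'E'
from h import *
o=bot.get_obs();print(o["ft_force"],o["ft_torque"],o["eef_pos"],yaw(o)-np.pi)
E
```

```text
clock: 21.85
eef_pos: [0.4991, -0.1545, 0.1487]
tool_rot: [0.625, 0.781, -0.001, 0.001]
ft_force: [-2.9, -1.6, 4.1]
grip_width: 0.0131
[-2.85049411 -1.60804385  4.14383688] [-0.47884653  0.88647422  0.03610965] [ 0.49909258 -0.15446797  0.14874485] -1.350624581495019
clock: 22.35
eef_pos: [0.5008, -0.1542, 0.1671]
tool_rot: [0.625, 0.78, 0.0, 0.003]
ft_force: [0.3, -0.3, -2.3]
grip_width: 0.013
[ 0.29815915 -0.31285227 -2.25512062] [ 0.00749754 -0.04715611 -0.03187875] [ 0.50075491 -0.1541974   0.16706674] -1.3511674332775692
```

```bash
python3 -m handwheel '[{"dx":0,"dy":0,"dz":-0.7,"ax":0,"ay":0,"az":-0.3},{"dx":0,"dy":0,"dz":-0.7,"ax":0,"ay":0,"az":-0.4},{"dx":0,"dy":0,"dz":-0.7,"ax":0,"ay":0,"az":-0.4},{"dx":0,"dy":0,"dz":-0.6,"ax":0,"ay":0,"az":-0.4},{"dx":0,"dy":0,"dz":0,"ax":0,"ay":0,"az":0},{"dx":0,"dy":0,"dz":0,"ax":0,"ay":0,"az":0}]'
python3 - <<'E'
from h import *
c=bot.camera("wrist");np.savez("g_w.npz",**{k:c[k] for k in("eye","rotation","intrinsics","img")});save(c,"g_w.png",(170,110,340,240),4.5)
o=bot.get_obs();print(o["ft_force"],o["eef_pos"],yaw(o)-np.pi,o["tool_rot"])
plan([.501,.1694,.232],.155+np.pi,20)
E
```

```text
clock: 22.95
eef_pos: [0.4994, -0.1539, 0.233]
tool_rot: [0.534, 0.845, -0.001, 0.001]
ft_force: [0.3, -0.7, -3.5]
grip_width: 0.0131
[ 0.19089863 -0.2457377  -3.67741117] [ 0.49883553 -0.15379313  0.23230877] -1.1272546974950717 [ 5.34256106e-01  8.45322089e-01 -9.03336411e-04  4.03614841e-04]
{"dx":0.58,"dy":0.28,"az":-0.43}
{"dx":0.56,"dy":0.32,"az":-0.43}
{"dx":0.54,"dy":0.35,"az":-0.43}
{"dx":0.52,"dy":0.39,"az":-0.43}
{"dx":0.49,"dy":0.42,"az":-0.43}
{"dx":0.46,"dy":0.45,"az":-0.43}
{"dx":0.43,"dy":0.48,"az":-0.43}
{"dx":0.4,"dy":0.51,"az":-0.43}
{"dx":0.37,"dy":0.53,"az":-0.43}
{"dx":0.33,"dy":0.55,"az":-0.43}
{"dx":0.3,"dy":0.57,"az":-0.43}
{"dx":0.26,"dy":0.59,"az":-0.43}
{"dx":0.22,"dy":0.61,"az":-0.43}
{"dx":0.18,"dy":0.62,"az":-0.43}
{"dx":0.14,"dy":0.63,"az":-0.43}
{"dx":0.1,"dy":0.64,"az":-0.43}
{"dx":0.06,"dy":0.64,"az":-0.43}
{"dx":0.02,"dy":0.65,"az":-0.43}
{"dx":-0.02,"dy":0.65,"az":-0.43}
{"dx":-0.06,"dy":0.64,"az":-0.43}
```

View pics/g_w.png

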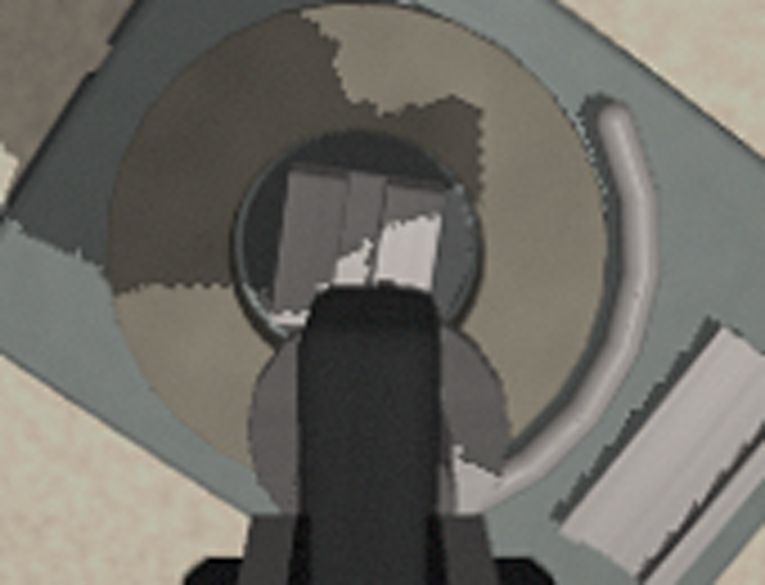

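```bash
python3 -m handwheel '[{"dx":0.58,"dy":0.28,"dz":0,"ax":0,"ay":0,"az":-0.43},{"dx":0.56,"dy":0.32,"dz":0,"ax":0,"ay":0,"az":-0.43},{"dx":0.54,"dy":0.35,"dz":0,"ax":0,"ay":0,"az":-0.43},{"dx":0.52,"dy":0.39,"dz":0,"ax":0,"ay":0,"az":-0.43},{"dx":0.49,"dy":0.42,"dz":0,"ax":0,"ay":0,"az":-0.43},{"dx":0.46,"dy":0.45,"dz":0,"ax":0,"ay":0,"az":-0.43},{"dx":0.43,"dy":0.48,"dz":0,"ax":0,"ay":0,"az":-0.43},{"dx":0.4,"dy":0.51,"dz":0,"ax":0,"ay":0,"az":-0.43},{"dx":0.37,"dy":0.53,"dz":0,"ax":0,"ay":0,"az":-0.43},{"dx":0.33,"dy":0.55,"dz":0,"ax":0,"ay":0,"az":-0.43}]'
python3 -m handwheel '[{"dx":0.3,"dy":0.57,"dz":0,"ax":0,"ay":0,"az":-0.43},{"dx":0.26,"dy":0.59,"dz":0,"ax":0,"ay":0,"az":-0.43},{"dx":0.22,"dy":0.61,"dz":0,"ax":0,"ay":0,"az":-0.43},{"dx":0.18,"dy":0.62,"dz":0,"ax":0,"ay":0,"az":-0.43},{"dx":0.14,"dy":0.63,"dz":0,"ax":0,"ay":0,"az":-0.43},{"dx":0.1,"dy":0.64,"dz":0,"ax":0,"ay":0,"az":-0.43},{"dx":0.06,"dy":0.64,"dz":0,"ax":0,"ay":0,"az":-0.43},{"dx":0.02,"dy":0.65,"dz":0,"ax":0,"ay":0,"az":-0.43},{"dx":-0.02,"dy":0.65,"dz":0,"ax":0,"ay":0,"az":-0.43},{"dx":-0.06,"dy":0.64,"dz":0,"ax":0,"ay":0,"az":-0.43},{"dx":0,"dy":0,"dz":0,"ax":0,"ay":0,"az":0},{"dx":0,"dy":0,"dz":0,"ax":0,"ay":0,"az":0}]'
python3 - <<'E'
from h import *
o=bot.get_obs();print(o["ft_force"],o["eef_pos"],yaw(o)+np.pi,o["tool_rot"])
plan([.501,.1694,.232],.155+np.pi,1)
c=bot.camera("wrist");np.savez("h_w.npz",**{k:c[k] for k in("eye","rotation","intrinsics","img")})
im=cv2.resize(c["img"][:,:,::-1][130:240,190:310],None,fx=5,fy=5,interpolation=cv2.INTER_CUBIC)
for t in np.linspace(0,2*np.pi,40):
    u,v=proj(c,[.501+.015*np.cos(t),.1694+.015*np.sin(t),.05],True);cv2.circle(im,(int((u-190+.5)*5),int((v-130+.5)*5)),1,(0,0,255),-1)
cv2.imwrite("pics/h_wz.png",im)
c=bot.camera("side");save(c,"h_s.png",(190,140,270,250),7)
E
```

```text
clock: 24.0
eef_pos: [0.4992, 0.0081, 0.2312]
tool_rot: [0.237, 0.971, -0.001, -0.001]
ft_force: [1.6, -0.7, -3.0]
grip_width: 0.0135
clock: 25.2
eef_pos: [0.4994, 0.1688, 0.231]
tool_rot: [-0.082, 0.997, -0.002, -0.001]
ft_force: [-1.2, 0.2, -3.1]
grip_width: 0.0128
[-1.21834308  0.21069481 -3.08964756] [0.49938675 0.16878127 0.23097898] 0.16319617148229648 [-0.08150932  0.99667064 -0.00157765 -0.00117155]
{"dx":-0.07,"dy":0.01,"dz":-0.04,"ax":-0.02,"ay":-0.02,"az":0.05}
```

View pics/h_wz.png

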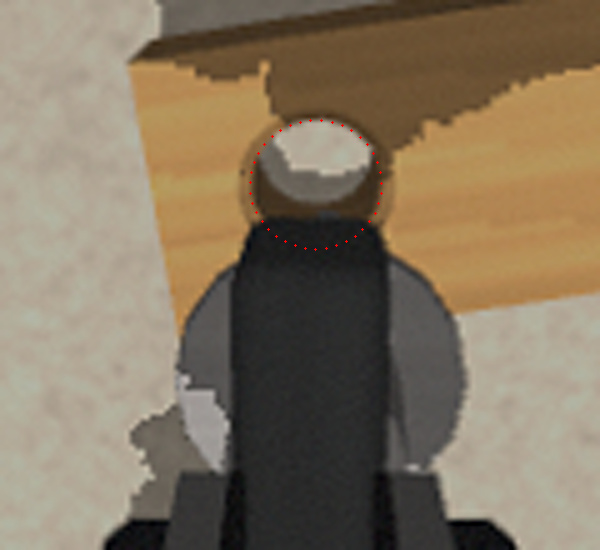

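View pics/h_s.png

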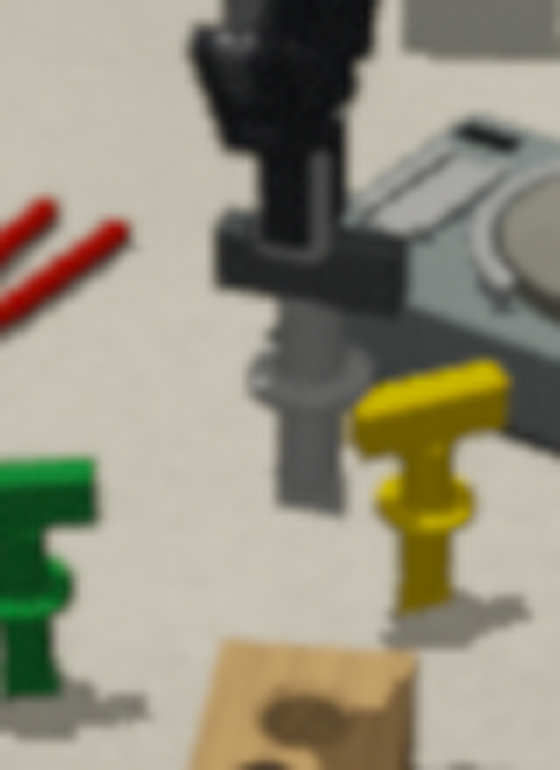

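```bash
python3 -m handwheel '[{"dx":-0.07,"dy":0,"dz":0.3,"ax":0,"ay":0,"az":0},{"dx":0,"dy":0,"dz":0.7,"ax":0,"ay":0,"az":0},{"dx":0,"dy":0,"dz":0.7,"ax":0,"ay":0,"az":0},{"dx":0,"dy":0,"dz":0.7,"ax":0,"ay":0,"az":0},{"dx":0,"dy":0,"dz":0.5,"ax":0,"ay":0,"az":0},{"dx":0,"dy":0,"dz":0.2,"ax":0,"ay":0,"az":0},{"dx":0,"dy":0,"dz":0,"ax":0,"ay":0,"az":0},{"dx":0,"dy":0,"dz":0,"ax":0,"ay":0,"az":0}]'
python3 - <<'E'
from h import *
o=bot.get_obs();print(o["ft_force"],o["eef_pos"],yaw(o)+np.pi,o["tool_rot"])
c=bot.camera("wrist");save(c,"i_w.png",(170,110,340,240),4.5)
c=bot.camera("side");save(c,"i_s.png",(190,150,280,250),7)
E
```

```text
clock: 26.1
eef_pos: [0.5021, 0.1688, 0.155]
tool_rot: [-0.081, 0.997, -0.001, 0.0]
ft_force: [-0.3, -0.1, -2.9]
grip_width: 0.0127
[-0.32051862 -0.07602124 -2.92508607] [0.50209778 0.16879214 0.15503726] 0.16312412534048493 [-8.14714724e-02  9.96675052e-01 -1.09254011e-03  2.16318818e-04]
```

View pics/i_w.png

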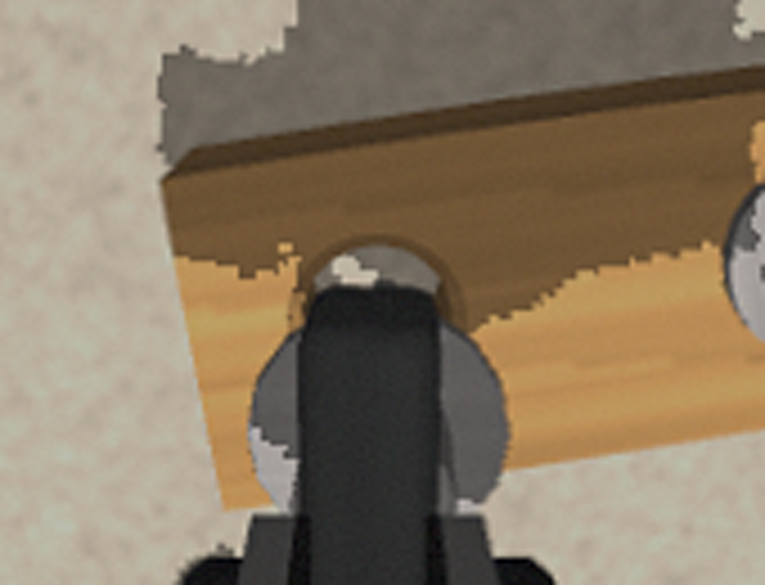

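View pics/i_s.png

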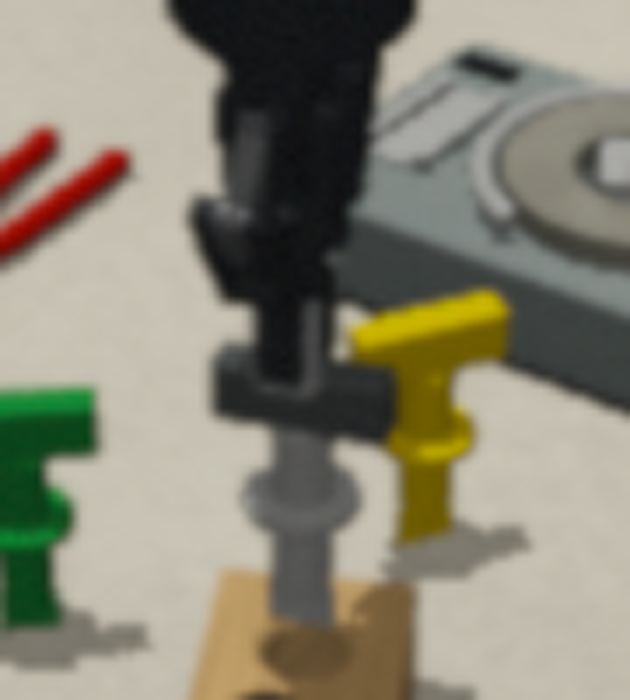

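```bash
python3 -m handwheel '[{"dx":0,"dy":0,"dz":0.15,"ax":0,"ay":0,"az":0},{"dx":0,"dy":0,"dz":0.15,"ax":0,"ay":0,"az":0},{"dx":0,"dy":0,"dz":0.15,"ax":0,"ay":0,"az":0},{"dx":0,"dy":0,"dz":0.15,"ax":0,"ay":0,"az":0},{"dx":0,"dy":0,"dz":0.15,"ax":0,"ay":0,"az":0},{"dx":0,"dy":0,"dz":0.15,"ax":0,"ay":0,"az":0},{"dx":0,"dy":0,"dz":0,"ax":0,"ay":0,"az":0}]'
python3 -m handwheel '[{"dx":0,"dy":0,"dz":0.2,"ax":0,"ay":0,"az":0},{"dx":0,"dy":0,"dz":0.2,"ax":0,"ay":0,"az":0},{"dx":0,"dy":0,"dz":0.2,"ax":0,"ay":0,"az":0},{"dx":0,"dy":0,"dz":0.2,"ax":0,"ay":0,"az":0},{"dx":0,"dy":0,"dz":0.2,"ax":0,"ay":0,"az":0},{"dx":0,"dy":0,"dz":0,"ax":0,"ay":0,"az":0}]'
```

```text
clock: 26.9
eef_pos: [0.5011, 0.1687, 0.1313]
tool_rot: [-0.082, 0.997, -0.001, -0.001]
ft_force: [-0.7, 0.0, -3.0]
grip_width: 0.0129
clock: 27.5
eef_pos: [0.501, 0.1686, 0.1061]
tool_rot: [-0.082, 0.997, -0.001, -0.001]
ft_force: [-0.6, -0.0, -2.2]
grip_width: 0.0132
```

```bash
python3 -m handwheel '[{"dx":0,"dy":0,"dz":0.1,"ax":0,"ay":0,"az":0},{"dx":0,"dy":0,"dz":0.1,"ax":0,"ay":0,"az":0},{"dx":0,"dy":0,"dz":0.08,"ax":0,"ay":0,"az":0},{"dx":0,"dy":0,"dz":0.06,"ax":0,"ay":0,"az":0},{"dx":0,"dy":0,"dz":0,"ax":0,"ay":0,"az":0}]'
python3 -m handwheel '[{"dx":0,"dy":0,"dz":0.03,"ax":0,"ay":0,"az":0},{"dx":0,"dy":0,"dz":0.03,"ax":0,"ay":0,"az":0},{"dx":0,"dy":0,"dz":0,"ax":0,"ay":0,"az":0}]'
```

```text
clock: 28.0
eef_pos: [0.5015, 0.1687, 0.0984]
tool_rot: [-0.082, 0.997, -0.001, -0.0]
ft_force: [0.6, 1.2, -3.1]
grip_width: 0.0131
clock: 28.3
eef_pos: [0.5016, 0.1688, 0.097]
tool_rot: [-0.082, 0.997, -0.001, -0.0]
ft_force: [-0.4, 0.6, -2.9]
grip_width: 0.0131
```

```bash
python3 -m handwheel '[{"dx":0,"dy":0,"dz":0.03,"ax":0,"ay":0,"az":0},{"dx":0,"dy":0,"dz":0.03,"ax":0,"ay":0,"az":0},{"dx":0,"dy":0,"dz":0,"ax":0,"ay":0,"az":0}]'
python3 -m handwheel '[{"dx":0,"dy":0,"dz":0.02,"ax":0,"ay":0,"az":0},{"dx":0,"dy":0,"dz":0.02,"ax":0,"ay":0,"az":0},{"dx":0,"dy":0,"dz":0,"ax":0,"ay":0,"az":0}]'
python3 - <<'E'
from h import *
c=bot.camera("side");save(c,"j_s.png",(190,150,280,250),7)
E
```

```text
clock: 28.6
eef_pos: [0.5015, 0.1687, 0.0955]
tool_rot: [-0.082, 0.997, -0.001, -0.0]
ft_force: [-0.4, 0.4, -2.7]
grip_width: 0.0129
clock: 28.9
eef_pos: [0.5019, 0.1691, 0.0952]
tool_rot: [-0.082, 0.997, -0.001, 0.0]
ft_force: [-1.0, 0.4, 1.1]
grip_width: 0.0131
```

View pics/j_s.png

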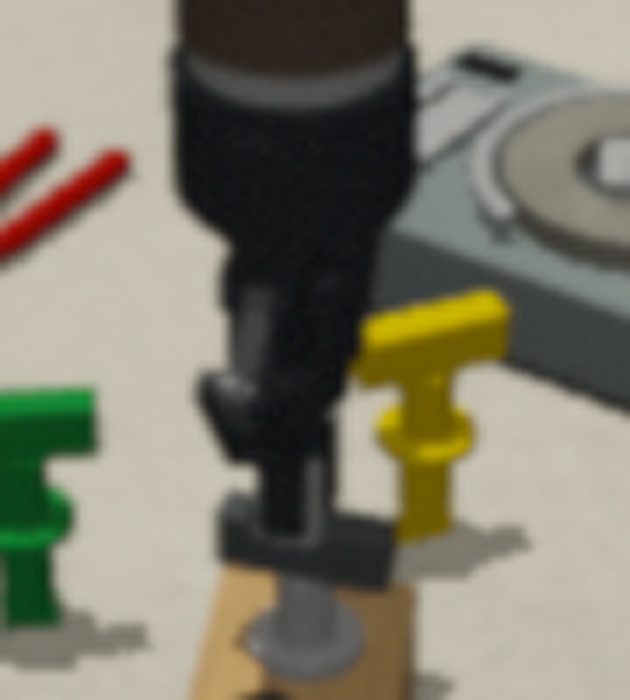

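```bash
python3 -m handwheel '[{"dx":0,"dy":0,"dz":0,"ax":0,"ay":0,"az":0},{"dx":0,"dy":0,"dz":0,"ax":0,"ay":0,"az":0},{"dx":0,"dy":0,"dz":0,"ax":0,"ay":0,"az":0},{"dx":0,"dy":0,"dz":0,"ax":0,"ay":0,"az":0},{"dx":0,"dy":0,"dz":0,"ax":0,"ay":0,"az":0},{"dx":0,"dy":0,"dz":0,"ax":0,"ay":0,"az":0},{"dx":0,"dy":0,"dz":0,"ax":0,"ay":0,"az":0},{"dx":0,"dy":0,"dz":0,"ax":0,"ay":0,"az":0}]' 1
python3 -m handwheel '[{"dx":0,"dy":0,"dz":-0.3,"ax":0,"ay":0,"az":0},{"dx":0,"dy":0,"dz":-0.6,"ax":0,"ay":0,"az":0},{"dx":0,"dy":0,"dz":-0.6,"ax":0,"ay":0,"az":0},{"dx":0,"dy":0,"dz":-0.6,"ax":0,"ay":0,"az":0},{"dx":0,"dy":0,"dz":-0.6,"ax":0,"ay":0,"az":0},{"dx":0,"dy":0,"dz":-0.6,"ax":0,"ay":0,"az":0},{"dx":0,"dy":0,"dz":-0.6,"ax":0,"ay":0,"az":0},{"dx":0,"dy":0,"dz":-0.6,"ax":0,"ay":0,"az":0},{"dx":0,"dy":0,"dz":0,"ax":0,"ay":0,"az":0},{"dx":0,"dy":0,"dz":0,"ax":0,"ay":0,"az":0}]'
python3 - <<'E'
from h import *
c=bot.camera("wrist");save(c,"k_w.png",s=1.5);np.savez("k_w.npz",**{k:c[k] for k in("eye","rotation","intrinsics","img")})
im=cv2.resize(c["img"][:,:,::-1][120:220,190:310],None,fx=6,fy=6,interpolation=cv2.INTER_CUBIC)
for t in np.linspace(0,2*np.pi,60):
    u,v=proj(c,[.501+.02*np.cos(t),.1694+.02*np.sin(t),.056],True);cv2.circle(im,(int((u-190+.5)*6),int((v-120+.5)*6)),1,(0,0,255),-1)
cv2.imwrite("pics/k_wz.png",im)
c=bot.camera("side");save(c,"k_s.png",s=1.5)
E
```

```text
clock: 29.75
eef_pos: [0.5016, 0.1688, 0.0946]
tool_rot: [-0.082, 0.997, -0.001, -0.0]
ft_force: [-0.8, 0.3, 0.2]
grip_width: 0.0854
clock: 30.75
eef_pos: [0.5018, 0.1691, 0.2074]
tool_rot: [-0.082, 0.997, -0.001, 0.0]
ft_force: [1.2, 0.0, -0.4]
grip_width: 0.0853
```

View pics/k_wz.png

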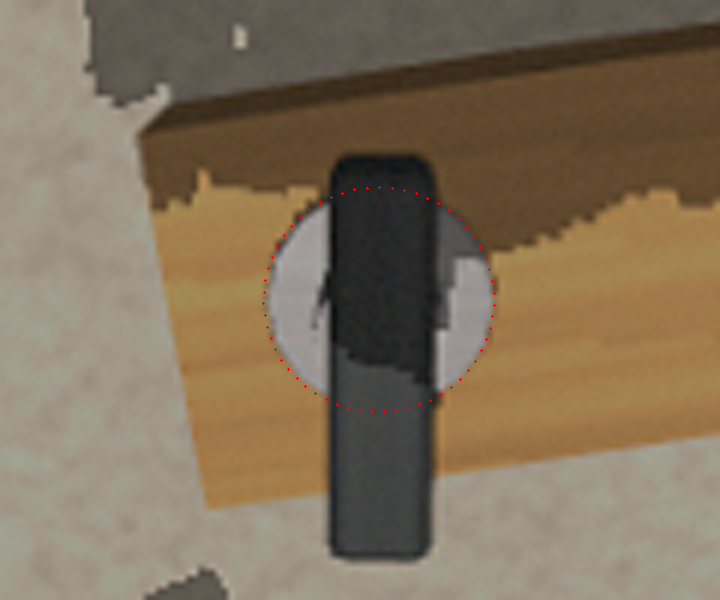

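View pics/k_s.png

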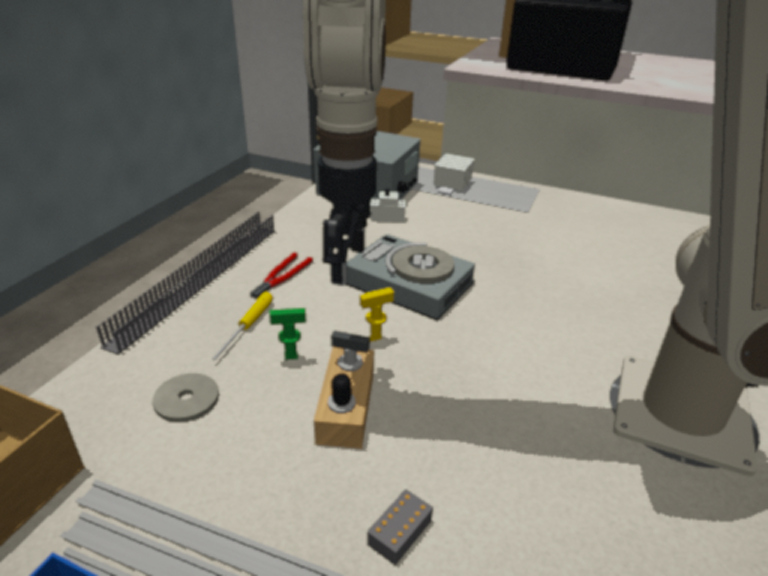

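View pics/k_w.png

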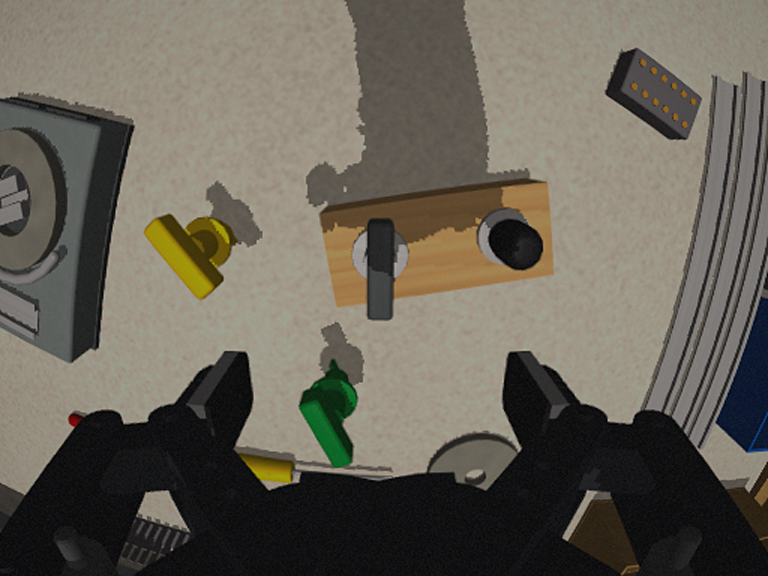

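The key sits in the hole exactly as at the start: its collar (centre at about (380, 300) in the zoomed view) fits the drawn circle at the hole, it stands upright, and the gripper is clear. Nothing else has moved. Handing in.

```bash
python3 -c "
from workcell import bot
print(bot.job_done())"
```

```text
the job is handed in; nothing more can be done
None
```

The nut is loosened, and the key is back upright and fully home in its own hole (block_hole0). I handed the job in at about 31 s.

- **Seating:** the blade went into the slot without resistance. The bottom was felt as a change of about 2.5 N, with the tip roughly 11 mm below the nut's top.
- **Loosening:** the nut turned clockwise at about 0.2 N m. I read the turn from the wrist picture afterwards as about 1.69 rad, a little over a quarter turn. The net force at the wrist stayed under about 7 N, but the key-to-grinder force itself is not reported.
- **Key returned:** the gripper height with the key home (95 mm) was the same as when I first grasped it. In the last pictures the collar fits the hole's circle and the key stands upright.
- **Surroundings:** the gripper is open and about 110 mm above where it let go. The other objects looked unmoved in the last pictures; I compared them by eye only.

**Faults along the way:**
- The first two move commands were refused because each row must name all six values.
- The wrist joint reached its limit over the block at first, so I turned the tool half round before grasping.
- The grip width read 13 mm on the 16 mm bar throughout, and the pictures put the key 2–3 mm lower in the jaws than nominal. Neither affected the work.

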